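# Whetstone into the sloped sharpening stand

### The job

Lift the whetstone, standing on edge in the draining rack, out of it, lay it flat on the bare counter and let go. Then take it across its width, seat it flat and square on the sloping bed of the sharpening stand without banging it down, let go, and slide the stand's jaw down the slope until the stone is clamped between the jaw and the low end stop. Leave the board, mug, jar and pepper mill where they are.

Things in the scene. Friction and masses are not known exactly. Their poses are not given: they have to be found in the camera images.
- whetstone: Whetstone: plain flat grey block of two bonded layers (either may face up), 170 mm long, 58 wide, 25 thick, 0.4 to 0.65 kg. Origin at its centre; own y axis along its length, z across its width, x through its thickness. At the start it stands on a long edge in a rack slot (z up), centre 44 mm and top edge 73 mm above the counter.
- rack: Fixed wooden draining rack, 150 x 130 mm, origin under its centre on the counter. Two slots along its y axis, at x = -45 and +45 mm: things stand on edge on rails 15 mm high at y = -55 and +55 mm, between dowels there (31 mm apart inside, tops 47 mm above the counter); the middle is open. The stone is in one slot, the board in the other.
- board: Bystander: pale wooden breakfast board, 150 mm long, 85 mm high as it stands, 24 mm thick, standing on edge in the other slot of the rack. Origin at the centre of its lower edge; x through its thickness, y along its length.
- stand: Fixed sharpening stand, dark wooden base 250 x 90 mm, carrying the sloping bed. Origin under the base's centre on the counter, z up; its x axis points level towards the high end of the slope.
- bed: The stand's bed, sloping 0.32 rad: a spine 40 mm wide. Origin on its face (z = 0), 75 mm above the counter; x up the slope, y across, z square out. The seated stone's centre belongs at x = 0, z = 12.5 mm. Steel low end stop 14 mm high, inner face at x = -85. Side cheeks 10 mm high, 63 apart inside, at x = -96 to -51 and 45 to 75 mm; open between for fingers.
- jaw (a joint): Steel jaw sliding along the bed, in m: 0 = farthest up the slope, growing as it slides down; travel 0.045. Its front face is at bed x = 120 mm minus this value, so it meets a stone lying against the low end stop at 0.035. Starts at 0 to 0.012, stays where left, takes 2.5 N to slide.
- jaw_tab (a point): Middle of the jaw's upright steel tab, 36 mm out from the bed's face, 10 mm below the tab's top. The tab is 14 mm thick along the slope, 30 wide across the bed, 46 high above the bed. The jaw's front face is 27 mm down-slope of this point; there the jaw is 12 mm high.
- mug: Bystander: white mug, 76 mm wide, 90 mm high; origin at the centre of its underside.
- jar: Bystander: glass jar with a steel cap, 68 mm wide, 110 mm high; origin at the centre of its underside.
- mill: Bystander: dark wooden pepper mill, 54 mm wide, 152 mm high; origin at the centre of its underside.

How it is judged:
On the way, in this order (a step that is already met when the one before it is completed fails the run):
1. the stone is lifted clear of the rack (its centre more than 90 mm above the counter) (height (world z) of whetstone above 0.09 m), for 0.1 s.
2. the stone lies flat on the bare counter, at rest and let go (angle between the x axis of whetstone and the z axis of stand, either way round below 0.08 rad and height (world z) of whetstone below 0.016 m and contact force between the fingers and whetstone below 0.3 N and linear speed of whetstone below 0.02 m/s), for 0.2 s.
3. the stone lies flat and square on the sloping bed between the cheeks, let go, at rest, under 22 mm from the low end stop (angle between the x axis of whetstone and the z axis of bed, either way round below 0.05 rad and angle between the y axis of whetstone and the x axis of bed, either way round below 0.06 rad and z of whetstone in the frame of bed between 0.01 and 0.015 m and x of whetstone in the frame of bed between -0.003 and 0.022 m and contact force between the fingers and whetstone below 0.3 N and linear speed of whetstone below 0.02 m/s), for 0.2 s.
4. the jaw is slid down against the stone (jaw value at least 0.033, within 2 mm of home) (value of joint jaw above 0.033 m), for 0.1 s.
At the end, for the whole second after the job is handed in: Stone flat on the sloping bed (0.05 rad, height within 2.5 mm) and square (0.05 rad), home against the low end stop within 3 mm; jaw slid against its other end within 2 mm (value over 0.033); at rest, robot touching nothing (angle between the x axis of whetstone and the z axis of bed, either way round below 0.05 rad and angle between the y axis of whetstone and the x axis of bed, either way round below 0.05 rad and z of whetstone in the frame of bed between 0.01 and 0.015 m and x of whetstone in the frame of bed between -0.003 and 0.003 m and value of joint jaw above 0.033 m and linear speed of whetstone below 0.01 m/s and contact force between each of the arm, the fingers and anything else below 0.3 N).
It fails at once if the board in the rack is moved more than 20 mm (distance of board from where it was at the start of the episode above 0.02 m).
It fails at once if the mug, jar or pepper mill is moved more than 20 mm (distance of any of mug, jar, mill from where it was at the start of the episode above 0.02 m).
It fails at once if the stone is dropped on or pressed against the stand's bed or jaw with over 60 N (contact force between whetstone and bed above 60 N).
It also fails if it takes over 62 s, if anything falls off the work surface, if the arm or the gripper's body presses on something with over 40 N, if the wrist force passes 120 N, or if a joint passes its speed limit or range.

### The arm

A 6-joint arm with a two-finger parallel gripper is mounted at the origin on the work surface. World frame = base frame: x ahead of the robot, y to its left, z up, the work surface at z = 0. Lengths are in m, angles in rad, forces in N, time in s.
With the tool pointing down it reaches from about 0.3 to 0.95 m from the base axis. Payload 3.1 kg.
Tool frame: the origin (TCP) lies midway between the tips of the shut fingers; the grasp point (between the pads) lies 19 mm behind it; z points along the fingers, y is the direction in which the jaws open and shut (so a half turn about z gives the same grasp; the last joint's range is limited). The gripper opens to 85 mm and grips with 20 to 120 N. Pads are 22 mm wide; open, the fingers measure 114 mm over their backs; the gripper's body (76 mm by 85 mm) begins 54 mm behind the grasp point. The pads swing forward as they close: fully open they stand 13 mm farther back than shut.
Start: joints at [-1.414, 0.308, 1.634, -0, 1.2, -0.07], TCP at [0.141, -0.609, 0.231] pointing down, gripper open.
Joint ranges: [-3.06, 3.06], [-0.79, 1.96], [0.05, 2.63], [-1.19, 4.34], [0.05, 2.64], [-2.94, 2.94]. Speed limits (rad/s): [2.79, 2.79, 3.14, 3.14, 3.14, 3.14].

### API

Orientations are given as a rotation vector (axis times angle).
In Python, from bench import bot gives the robot as it stands.
- The arm moves only by the tool jog_arm, never from a script. Its argument "motion" is a list of rows, each an object of numbers: "claw": the closure, from 0 (fully open) to 1 (shut); "x", "y", "z": the shift along the tool's x, y, z as a fraction of full scale; "rx", "ry", "rz": the turn, a rotation vector about the tool's x, y, z as a fraction of full scale. In form: [{"claw": .., "x": .., "y": .., "z": .., "rx": .., "ry": .., "rz": ..}, ...]. A call has 1 to 20 rows; each row shifts and turns the pose as measured when the row begins, along the tool's axes as they then stand; what a row does not reach is not made up. Full scale, the value 1, is 0.1 m for a shift and 180 degrees for a turn. A row lasts 1/12 s, in which the tool goes at most 41.7 mm and 7.16 degrees, less where a joint would pass 70% of its speed; a pose out of reach is approached as far as the arm can. A call with a number of a shift or a turn outside -1 to 1 is refused whole. A call with a gripper value outside its range is refused whole. The fingers move at their own pace and stop on an object; "force" is the grip in N (left out, the last holds). Time passes only in rows, so rows that do not move let the fingers close. It gives the time, the measured TCP pose, the force and the opening at its end, in the units of the state.
- bot.get_state(): the state, without advancing time (a new reading comes with each control period).
- bot.grab_frame(name): name is "scene" or "top" or "wrist"; returns (picture, depth): 480x640x3 uint8, blue, green, red; 480x640 float32, m along the optical axis (not along the pixel's ray), 0 where there is no reading.
- bot.camera_params(name): a dict with "intrinsics" (3x3 intrinsics, pixels), "extrinsics" (4x4, takes a point from camera to world coordinates). Camera axes: x right, y up, looking along -z (the intrinsics and any distortion apply to the point x, -y, -z); pixel columns grow to the right and rows downward; lengths in m; the calibration is good to about 2 mm. A picture is of the moment at which its call begins: read the wrist's pose just before it. camera_params takes no time and is no camera call; for the wrist camera it gives the pose at the moment of the call.
- bot.finish_job(): hands the job in, once; it reports no verdict.
Trained networks look in the newest picture that a camera, given by its name, has taken for a name from the list of things; names that differ only in an ending like _2 or _b are one class to them, and where a whole thing is asked for, a point or a joint stands for the part that bears it (a point fixed in the world has none). Each returns a list of dicts, best first, with "p" (0 to 1); they miss things now and then, are a little off and sometimes report something else, mostly with a low value. They report only what shows in the picture. A call takes as long as a camera call.
- bot.recognise(camera, target): "rect" ([left, top, right, bottom] in pixels, round what is visible of it).
The state is a dict: "time": time; "qpos": joint angles; "dq": joint speeds; "joint_efforts": joint torques, N m; "tcp_pos": TCP position; "ee_rot": TCP orientation; "wrist_force": force on the tool from outside, world axes, zero at the start; "ft_torque": the same for the moment, N m; "finger_gap": finger opening in m.
Only numpy, scipy, OpenCV 4.12 (cv2) and the standard library are available. Lean on these libraries where they do the work, as an engineer would, in place of code of your own. Each camera call takes 0.05 s, during which the arm holds its last target.

## Working session

There is one attempt and no reset: what is moved stays moved. The work goes in short steps, Python scripts to look and compute and a tool call to move; the robot and the scene stay as the last step left them, time stands still between calls to the robot, and variables do not carry over. Pictures are saved under pics/ and viewed, and the job is handed in when it is done.

Besides the shell and the picture viewer there is one more tool, called after "Emit:" as name(argument=value, ...), one argument or row to a line, values as JSON. jog_arm: Moves the arm, as the interface text tells. Shift numbers are shares of 0.1 m and turn numbers shares of 180 degrees, none past 1 either way. Its arguments: {"type":"object","properties":{"motion":{"type":"array","items":{"type":"object","properties":{"claw":{"type":"number"},"x":{"type":"number","minimum":-1,"maximum":1},"y":{"type":"number","minimum":-1,"maximum":1},"z":{"type":"number","minimum":-1,"maximum":1},"rx":{"type":"number","minimum":-1,"maximum":1},"ry":{"type":"number","minimum":-1,"maximum":1},"rz":{"type":"number","minimum":-1,"maximum":1}}}},"force":{"type":"number"}},"required":["motion"]}

```bash
mkdir -p pics; ls
cat > h.py <<'E'
import numpy as np, cv2
from bench import bot
from scipy.spatial.transform import Rotation as R
def grab(n,save=None):
    cp=bot.camera_params(n)
    im,d=bot.grab_frame(n)
    if save: cv2.imwrite('pics/'+save+'.png',im)
    return im,d,cp
def cloud(d,cp):
    K=np.array(cp['intrinsics']);T=np.array(cp['extrinsics'])
    v,u=np.mgrid[0:d.shape[0],0:d.shape[1]]
    x=(u-K[0,2])/K[0,0]*d; y=(v-K[1,2])/K[1,1]*d
    P=np.stack([x,-y,-d],-1)
    W=P@T[:3,:3].T+T[:3,3]
    W[d<=0]=np.nan
    return W
E
python3 - <<'E'
from h import *
for n in('scene','top','wrist'):
    im,d,cp=grab(n,n+'0'); np.savez('pics/'+n+'0.npz',im=im,d=d,K=cp['intrinsics'],T=cp['extrinsics'])
    print(n,cp)
    for t in('whetstone','rack','board','stand','jaw_tab','jaw','mug','jar','mill','bed'):
        if n!='wrist' and n=='top':
            r=bot.recognise(n,t); print(t,[(q['rect'],round(q['p'],2)) for q in r[:2]])
print(bot.get_state())
E
```

```text
pics
scene {'intrinsics': array([[587.94341831,   0.        , 316.9418399 ],
       [  0.        , 587.94341831, 224.61400425],
       [  0.        ,   0.        ,   1.        ]]), 'extrinsics': array([[ 0.10868366, -0.59472264,  0.79655059,  2.01615804],
       [ 0.9938193 ,  0.0832276 , -0.07345997, -0.11281765],
       [-0.02260669,  0.79961125,  0.60009232,  1.20478798],
       [ 0.        ,  0.        ,  0.        ,  1.        ]])}
top {'intrinsics': array([[610.08688322,   0.        , 321.3596206 ],
       [  0.        , 610.08688322, 242.07816509],
       [  0.        ,   0.        ,   1.        ]]), 'extrinsics': array([[ 0.04376119,  0.97548908, -0.21565253,  0.16807133],
       [-0.99902758,  0.04388957, -0.00419583, -0.01221856],
       [ 0.00537191,  0.21562644,  0.97646115,  2.00987305],
       [ 0.        ,  0.        ,  0.        ,  1.        ]])}
whetstone [([362.3, 256.4, 413.7, 274.4], 0.93), ([371.2, 283.3, 423.2, 302.0], 0.72)]
rack [([374.6, 267.2, 415.4, 304.1], 0.93)]
board [([372.4, 283.6, 424.5, 305.4], 0.76)]
stand [([226.8, 215.8, 275.1, 306.9], 0.74)]
jaw_
[... 717 characters left out ...]
000000e+00,
         1.00000000e+00]])}
{'time': 0.65, 'qpos': array([-1.41369405e+00,  3.08053113e-01,  1.63374455e+00,  2.95339822e-05,
        1.19970236e+00, -6.97000806e-02]), 'dq': array([ 0.00062352,  0.00036102, -0.00125682,  0.00113841,  0.00034675,
        0.00078168]), 'joint_efforts': array([ 5.17531826e-04, -4.15061295e+01, -2.76955140e+01, -5.33535729e-05,
        1.01917689e-03, -1.33399689e-05]), 'tcp_pos': array([ 0.14052739, -0.60903718,  0.23132773]), 'ee_rot': array([3.12132528e+00, 3.55470184e-01, 4.95483975e-05]), 'wrist_force': array([-0.45116549,  0.40934934, -0.56025817]), 'ft_torque': array([-0.02751879, -0.00196324,  0.01896737]), 'finger_gap': 0.08536124970582244}
```

Run:
```python
import cv2
im=cv2.imread('pics/top0.png')
cv2.imwrite('pics/topc.png',cv2.resize(im[150:350,140:500],None,fx=2.2,fy=2.2,interpolation=cv2.INTER_CUBIC))
```

```text
(no output)
```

View pics/scene0.png

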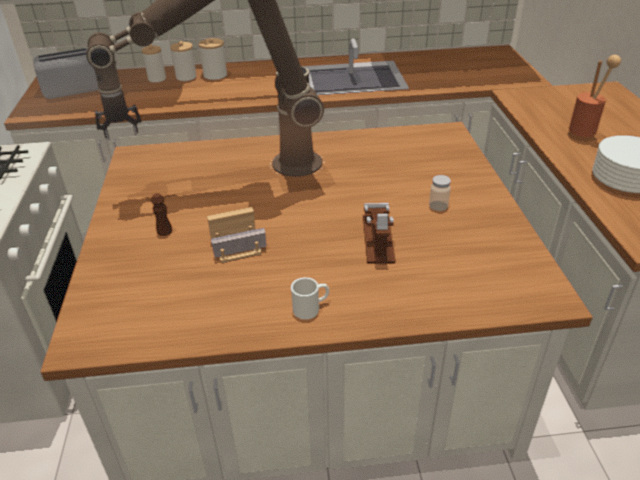

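View pics/wrist0.png

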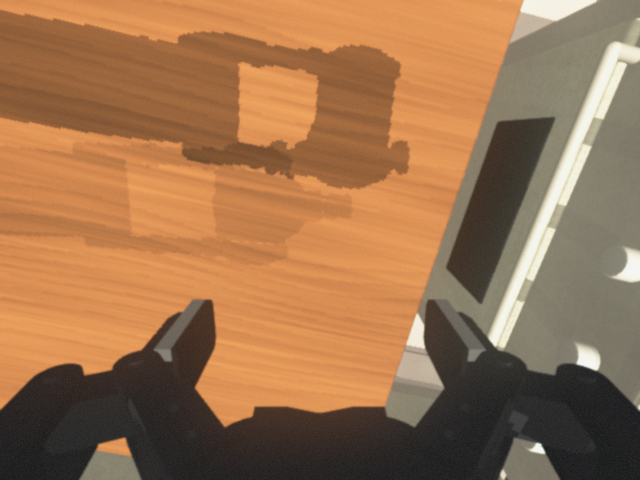

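```bash
sleep 1
python3 - <<'E'
import numpy as np
from h import cloud
import cv2
for n in('top','scene'):
    z=np.load(f'pics/{n}0.npz'); W=cloud(z['d'],dict(intrinsics=z['K'],extrinsics=z['T']))
    hmap=W[...,2]
    m=(hmap>0.012)&(hmap<.3)&(W[...,0]>-0.2)&(np.hypot(W[...,0],W[...,1])>.2)
    c,l,s,ce=cv2.connectedComponentsWithStats(m.astype('uint8'))
    for i in range(1,c):
        if s[i,4]>60:
            p=W[l==i]; print(n,s[i],p.min(0).round(3),p.max(0).round(3),np.median(p,0).round(3))
E
```

```text
top [315 166  33  30 456] [ 0.772 -0.08   0.012] [0.877 0.026 0.102] [ 0.8   -0.038  0.06 ]
top [ 231  218   41   87 1841] [0.392 0.166 0.012] [0.656 0.28  0.171] [0.519 0.219 0.069]
top [ 362  256   59   51 1381] [ 0.402 -0.322  0.012] [ 0.571 -0.142  0.115] [ 0.492 -0.237  0.071]
top [ 617  280   23  200 3161] [-0.098 -1.041  0.012] [ 0.521 -0.982  0.076] [ 0.258 -0.994  0.054]
top [155 296  30  24 487] [0.33  0.434 0.012] [0.398 0.532 0.123] [0.36  0.46  0.106]
top [457 307  24  20 336] [ 0.351 -0.533  0.012] [ 0.405 -0.455  0.163] [ 0.375 -0.472  0.109]
scene [ 568   62   43   75 1444] [-0.108  1.132  0.014] [0.022 1.253 0.299] [-0.02   1.184  0.133]
scene [290 114  33  14 167] [ 0.182 -0.028  0.262] [0.217 0.085 0.299] [0.203 0.023 0.289]
scene [130 119  11  16  84] [ 0.115 -0.571  0.247] [ 0.154 -0.536  0.3  ] [ 0.136 -0.559  0.284]
scene [ 96 123  13  17  97] [ 0.139 -0.68   0.247] [ 0.172 -0.64   0.3  ] [ 0.159 -0.658  0.287]
scene [ 592  136   48   57 2251] [0.18  1.071 0.02 ] [0.425 1.276 0.133] [0.331 1.127 0.111]
scene [   0  143   53  117 3220] [-0.2   -1.179  0.012] [ 0.476 -0.984  0.099] [ 0.058 -1.018  0.059]
scene [429 175  21  35 599] [0.331 0.434 0.012] [0.41  0.503 0.117] [0.388 0.462 0.075]
scene [151 193  21  42 532] [ 0.366 -0.51   0.012] [ 0.418 -0.457  0.155] [ 0.397 -0.481  0.082]
scene [ 362  203   33   59 1288] [0.394 0.168 0.012] [0.663 0.278 0.167] [0.595 0.212 0.059]
scene [ 207  207   59   54 2152] [ 0.424 -0.325  0.012] [ 0.577 -0.143  0.108] [ 0.517 -0.241  0.06 ]
scene [ 291  278   38   39 1015] [ 0.774 -0.081  0.012] [0.859 0.027 0.096] [ 0.83  -0.04   0.059]
```

View pics/topc.png

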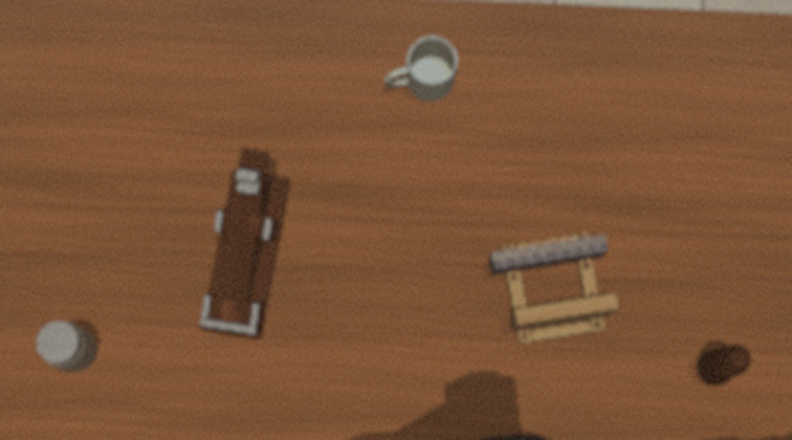

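The scene and top views agree. The stone is in the far slot (x about 0.55), the board is in the near slot, and the stand at y about 0.22 rises towards +x. Next I'll move the wrist camera over the rack.

```bash
cat >> h.py <<'E'
def down(azy,pitch=0.0,):
    """tool pointing down, tool y at azimuth azy"""
    y=np.array([np.cos(azy),np.sin(azy),0]);z=np.array([0,0,-1.]);x=np.cross(y,z)
    return np.stack([x,y,z],1)
def plan(pt,Rt,n=None,s=None):
    s=s or bot.get_state(); p=np.array(s['tcp_pos']);Rc=R.from_rotvec(s['ee_rot'])
    D=np.array(pt)-p; rv=(R.from_matrix(Rt)*Rc.inv()).as_rotvec()
    k=max(np.linalg.norm(D)/.040,np.degrees(np.linalg.norm(rv))/6.9)
    n=n or int(np.ceil(k)); print('rows',n,'dist',np.linalg.norm(D).round(4),'deg',np.degrees(np.linalg.norm(rv)).round(2))
    for i in range(n):
        Ri=R.from_rotvec(rv*i/n)*Rc
        sh=Ri.inv().apply(D/n)/.1; tn=Ri.inv().apply(rv/n)/np.pi
        print('{'+', '.join(f'"{k}": {v:.4f}' for k,v in zip(('x','y','z','rx','ry','rz'),[*sh,*tn]) if abs(v)>5e-4)+'}',end=', ')
    print()
E
python3 -c "
from h import *
plan([.5,-.13,.30],down(.16))"
```

```text
rows 16 dist 0.6028 deg 86.17
{"x": 0.2862, "y": -0.2412, "z": -0.0429, "rz": -0.0299}, {"x": 0.3076, "y": -0.2133, "z": -0.0429, "rz": -0.0299}, {"x": 0.3263, "y": -0.1835, "z": -0.0429, "rz": -0.0299}, {"x": 0.3421, "y": -0.1520, "z": -0.0429, "rz": -0.0299}, {"x": 0.3548, "y": -0.1193, "z": -0.0429, "rz": -0.0299}, {"x": 0.3644, "y": -0.0854, "z": -0.0429, "rz": -0.0299}, {"x": 0.3709, "y": -0.0508, "z": -0.0429, "rz": -0.0299}, {"x": 0.3740, "y": -0.0158, "z": -0.0429, "rz": -0.0299}, {"x": 0.3738, "y": 0.0194, "z": -0.0429, "rz": -0.0299}, {"x": 0.3704, "y": 0.0544, "z": -0.0429, "rz": -0.0299}, {"x": 0.3636, "y": 0.0889, "z": -0.0429, "rz": -0.0299}, {"x": 0.3537, "y": 0.1226, "z": -0.0429, "rz": -0.0299}, {"x": 0.3406, "y": 0.1553, "z": -0.0429, "rz": -0.0299}, {"x": 0.3245, "y": 0.1866, "z": -0.0429, "rz": -0.0299}, {"x": 0.3056, "y": 0.2162, "z": -0.0429, "rz": -0.0299}, {"x": 0.2839, "y": 0.2439, "z": -0.0429, "rz": -0.0299},
```

Emit:
jog_arm(
  motion=[
    {"x": 0.286, "y": -0.241, "z": -0.043, "rz": -0.03},
    {"x": 0.308, "y": -0.213, "z": -0.043, "rz": -0.03},
    {"x": 0.326, "y": -0.184, "z": -0.043, "rz": -0.03},
    {"x": 0.342, "y": -0.152, "z": -0.043, "rz": -0.03},
    {"x": 0.355, "y": -0.119, "z": -0.043, "rz": -0.03},
    {"x": 0.364, "y": -0.085, "z": -0.043, "rz": -0.03},
    {"x": 0.371, "y": -0.051, "z": -0.043, "rz": -0.03},
    {"x": 0.374, "y": -0.016, "z": -0.043, "rz": -0.03},
    {"x": 0.374, "y": 0.019, "z": -0.043, "rz": -0.03},
    {"x": 0.37, "y": 0.054, "z": -0.043, "rz": -0.03},
    {"x": 0.364, "y": 0.089, "z": -0.043, "rz": -0.03},
    {"x": 0.354, "y": 0.123, "z": -0.043, "rz": -0.03},
    {"x": 0.341, "y": 0.155, "z": -0.043, "rz": -0.03},
    {"x": 0.325, "y": 0.187, "z": -0.043, "rz": -0.03},
    {"x": 0.306, "y": 0.216, "z": -0.043, "rz": -0.03},
    {"x": 0.284, "y": 0.244, "z": -0.043, "rz": -0.03},
    {},
  ],
)

```text
$.motion[0]: bad value
```

Run:
```python
from h import *
im,d,cp=grab('wrist','w1'); np.savez('pics/w1.npz',im=im,d=d,K=cp['intrinsics'],T=cp['extrinsics'])
s=bot.get_state();print(s['time'],s['tcp_pos'],R.from_rotvec(s['ee_rot']).as_matrix().round(3))
```

```text
0.7 [ 0.14049448 -0.60903774  0.23134265] [[ 0.974  0.225 -0.   ]
 [ 0.225 -0.974 -0.   ]
 [-0.     0.    -1.   ]]
```

View pics/w1.png

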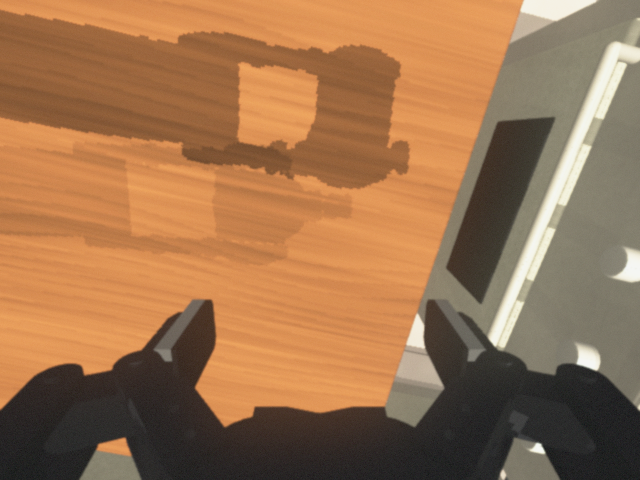

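The move was refused and nothing moved, so each row probably needs every key. I'll send complete rows.

Emit:
jog_arm(
  motion=[
    {"claw": 0, "x": 0.286, "y": -0.241, "z": -0.043, "rx": 0, "ry": 0, "rz": -0.03},
    {"claw": 0, "x": 0.308, "y": -0.213, "z": -0.043, "rx": 0, "ry": 0, "rz": -0.03},
    {"claw": 0, "x": 0.326, "y": -0.184, "z": -0.043, "rx": 0, "ry": 0, "rz": -0.03},
    {"claw": 0, "x": 0.342, "y": -0.152, "z": -0.043, "rx": 0, "ry": 0, "rz": -0.03},
    {"claw": 0, "x": 0.355, "y": -0.119, "z": -0.043, "rx": 0, "ry": 0, "rz": -0.03},
    {"claw": 0, "x": 0.364, "y": -0.085, "z": -0.043, "rx": 0, "ry": 0, "rz": -0.03},
    {"claw": 0, "x": 0.371, "y": -0.051, "z": -0.043, "rx": 0, "ry": 0, "rz": -0.03},
    {"claw": 0, "x": 0.374, "y": -0.016, "z": -0.043, "rx": 0, "ry": 0, "rz": -0.03},
    {"claw": 0, "x": 0.374, "y": 0.019, "z": -0.043, "rx": 0, "ry": 0, "rz": -0.03},
    {"claw": 0, "x": 0.37, "y": 0.054, "z": -0.043, "rx": 0, "ry": 0, "rz": -0.03},
    {"claw": 0, "x": 0.364, "y": 0.089, "z": -0.043, "rx": 0, "ry": 0, "rz": -0.03},
    {"claw": 0, "x": 0.354, "y": 0.123, "z": -0.043, "rx": 0, "ry": 0, "rz": -0.03},
    {"claw": 0, "x": 0.341, "y": 0.155, "z": -0.043, "rx": 0, "ry": 0, "rz": -0.03},
    {"claw": 0, "x": 0.325, "y": 0.187, "z": -0.043, "rx": 0, "ry": 0, "rz": -0.03},
    {"claw": 0, "x": 0.306, "y": 0.216, "z": -0.043, "rx": 0, "ry": 0, "rz": -0.03},
    {"claw": 0, "x": 0.284, "y": 0.244, "z": -0.043, "rx": 0, "ry": 0, "rz": -0.03},
    {"claw": 0, "x": 0, "y": 0, "z": 0, "rx": 0, "ry": 0, "rz": 0},
  ],
)

```text
time: 2.12
tcp_pos: [0.4986, -0.0991, 0.3046]
ee_rot: [1.941, 2.453, 0.004]
wrist_force: [-0.6, -0.8, -0.2]
finger_gap: 0.0853
```

Run:
```python
from h import *
im,d,cp=grab('wrist','w2'); np.savez('pics/w2.npz',im=im,d=d,K=cp['intrinsics'],T=cp['extrinsics'])
s=bot.get_state();print(s['time'],s['tcp_pos'],R.from_rotvec(s['ee_rot']).as_matrix().round(3),s['qpos'].round(2))
```

```text
2.1667 [ 0.49700591 -0.10113961  0.30410446] [[-0.227  0.974  0.01 ]
 [ 0.974  0.227 -0.009]
 [-0.011  0.008 -1.   ]] [-0.28  0.01  1.83 -0.01  1.29 -0.51]
```

View pics/w2.png

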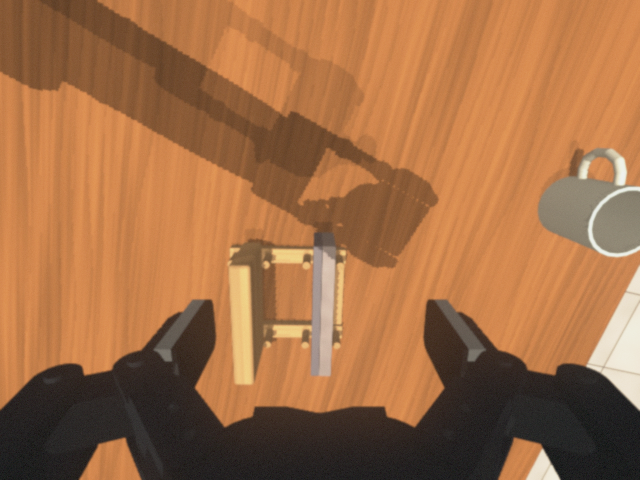

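Run:
```python
import numpy as np,cv2
from h import cloud
z=np.load('pics/w2.npz');W=cloud(z['d'],dict(intrinsics=z['K'],extrinsics=z['T']))
h=W[...,2]
print(np.median(h[50:120,400:520]))
def rectof(m,name):
    m=m.astype('uint8');c,l,s,_=cv2.connectedComponentsWithStats(m);i=1+s[1:,4].argmax();p=W[l==i]
    r=cv2.minAreaRect((p[:,:2]*1000).astype('float32'));print(name,len(p),r,'z',np.percentile(p[:,2],[2,50,98]).round(4))
    q=p[:,:2]-p[:,:2].mean(0);u,sv,vt=np.linalg.svd(q,full_matrices=False);print('  mean',p.mean(0).round(4),'dir',vt[0].round(4),'az',np.degrees(np.arctan2(vt[0,1],vt[0,0])))
    return l==i
reg=np.zeros(h.shape,bool);reg[225:390,285:345]=1
rectof((h>.066)&(h<.085)&reg,'stone')
reg[:]=0;reg[240:390,225:270]=1
rectof((h>.088)&(h<.11)&reg,'board')
for r in(236,260,290,320,350,374): print(r,[ (c,h[r,c].round(3)) for c in range(308,342,4)])
z=np.load('pics/top0.npz');W=cloud(z['d'],dict(intrinsics=z['K'],extrinsics=z['T']));h=W[...,2]
reg=np.zeros(h.shape,bool);reg[250:280,355:420]=1
rectof((h>.066)&(h<.085)&reg,'stone top')
reg=np.zeros(h.shape,bool);reg[280:306,365:430]=1
rectof((h>.088)&(h<.11)&reg,'board top')
```

```text
nan
stone 2790 ((535.03466796875, -226.74957275390625), (25.00729751586914, 171.7181854248047), 11.798113822937012) z [0.0707 0.0724 0.0739]
  mean [ 0.5336 -0.2203  0.0723] dir [-0.2046  0.9788] az 101.80839093071641
board 2782 ((447.7118835449219, -248.46119689941406), (24.579015731811523, 149.74508666992188), 11.837360382080078) z [0.0902 0.0991 0.1008]
  mean [ 0.4476 -0.2418  0.0986] dir [ 0.205  -0.9788] az -78.17316104168533
236 [(308, np.float64(-0.001)), (312, np.float64(nan)), (316, np.float64(0.036)), (320, np.float64(0.034)), (324, np.float64(0.033)), (328, np.float64(0.035)), (332, np.float64(0.035)), (336, np.float64(-0.001)), (340, np.float64(-0.001))]
260 [(308, np.float64(0.041)), (312, np.float64(0.015)), (316, np.float64(0.072)), (320, np.float64(0.072)), (324, np.float64(0.072)), (328, np.float64(0.073)), (332, np.float64(0.073)), (336, np.float64(0.03)), (340, np.float64(0.04))]
290 [(308, np.float64(-0.0)), (312, np.float64(-0.0)), (316, np.float64(0.073)), (320, np.float64(0.072)), (324, np.float64(0.074)), (328, np.float64(0.073)), (332, np.float64(0.072)), (3
[... 513 characters left out ...]
oat64(-0.001))]
374 [(308, np.float64(-0.001)), (312, np.float64(0.073)), (316, np.float64(0.072)), (320, np.float64(0.074)), (324, np.float64(0.073)), (328, np.float64(0.071)), (332, np.float64(-0.001)), (336, np.float64(-0.001)), (340, np.float64(-0.001))]
stone top 381 ((531.8504638671875, -226.61322021484375), (27.080795288085938, 169.58514404296875), 11.923955917358398) z [0.0663 0.0736 0.0835]
  mean [ 0.5318 -0.227   0.0742] dir [ 0.2085 -0.978 ] az -77.96265441384263
board top 359 ((444.9167785644531, -249.19900512695312), (25.464740753173828, 148.73843383789062), 11.867424964904785) z [0.0897 0.1003 0.1083]
  mean [ 0.4439 -0.2482  0.1   ] dir [ 0.2077 -0.9782] az -78.01010235964051
```

```bash
python3 -c "
from h import *
plan([.535,-.2267,.15],down(.206),6)"
```

```text
rows 6 dist 0.2024 deg 1.53
{"x": -0.2153, "y": 0.0122, "z": 0.2594, "ry": 0.0006, "rz": 0.0012}, {"x": -0.2157, "y": 0.0134, "z": 0.2590, "ry": 0.0006, "rz": 0.0012}, {"x": -0.2161, "y": 0.0145, "z": 0.2585, "ry": 0.0006, "rz": 0.0012}, {"x": -0.2166, "y": 0.0157, "z": 0.2581, "ry": 0.0006, "rz": 0.0012}, {"x": -0.2170, "y": 0.0168, "z": 0.2577, "ry": 0.0006, "rz": 0.0012}, {"x": -0.2174, "y": 0.0180, "z": 0.2573, "ry": 0.0006, "rz": 0.0012},
```

Emit:
jog_arm(
  motion=[
    {"claw": 0.42, "x": -0.216, "y": 0.014, "z": 0.258, "rx": 0, "ry": 0.0006, "rz": 0.0012},
    {"claw": 0.42, "x": -0.216, "y": 0.014, "z": 0.258, "rx": 0, "ry": 0.0006, "rz": 0.0012},
    {"claw": 0.42, "x": -0.216, "y": 0.014, "z": 0.258, "rx": 0, "ry": 0.0006, "rz": 0.0012},
    {"claw": 0.42, "x": -0.216, "y": 0.015, "z": 0.258, "rx": 0, "ry": 0.0006, "rz": 0.0012},
    {"claw": 0.42, "x": -0.216, "y": 0.015, "z": 0.258, "rx": 0, "ry": 0.0006, "rz": 0.0012},
    {"claw": 0.42, "x": -0.216, "y": 0.015, "z": 0.258, "rx": 0, "ry": 0.0006, "rz": 0.0012},
    {"claw": 0.42, "x": 0, "y": 0, "z": 0, "rx": 0, "ry": 0, "rz": 0},
    {"claw": 0.42, "x": 0, "y": 0, "z": 0, "rx": 0, "ry": 0, "rz": 0},
  ],
)

```text
time: 2.83
tcp_pos: [0.5358, -0.2367, 0.1477]
ee_rot: [1.981, 2.423, 0.01]
wrist_force: [0.5, 0.6, 0.5]
finger_gap: 0.0494
```

```bash
python3 -c "
from h import *
plan([.535,-.2267,.042],down(.206),5)"
```

```text
rows 5 dist 0.1061 deg 0.83
{"x": 0.0210, "z": 0.2112, "rx": 0.0008}, {"x": 0.0208, "z": 0.2113, "rx": 0.0008}, {"x": 0.0206, "y": 0.0009, "z": 0.2113, "rx": 0.0008}, {"x": 0.0204, "y": 0.0014, "z": 0.2113, "rx": 0.0008}, {"x": 0.0202, "y": 0.0020, "z": 0.2113, "rx": 0.0008},
```

Emit:
jog_arm(
  motion=[
    {"claw": 0.42, "x": 0.04, "y": 0, "z": 0.2, "rx": 0.001, "ry": 0, "rz": 0},
    {"claw": 0.42, "x": 0.04, "y": 0, "z": 0.25, "rx": 0.001, "ry": 0, "rz": 0},
    {"claw": 0.42, "x": 0.02, "y": 0, "z": 0.25, "rx": 0.001, "ry": 0, "rz": 0},
    {"claw": 0.42, "x": 0, "y": 0, "z": 0.2, "rx": 0.001, "ry": 0, "rz": 0},
    {"claw": 0.42, "x": 0, "y": 0, "z": 0.08, "rx": 0, "ry": 0, "rz": 0},
    {"claw": 0.42, "x": 0, "y": 0, "z": 0.0, "rx": 0, "ry": 0, "rz": 0},
  ],
)

```text
time: 3.33
tcp_pos: [0.5359, -0.2309, 0.0548]
ee_rot: [1.988, 2.415, -0.003]
wrist_force: [-0.8, -0.5, 0.1]
finger_gap: 0.05
```

```bash
python3 -c "
from h import *
plan([.535,-.2267,.042],down(.206),1)"
```

```text
rows 1 dist 0.0135 deg 1.08
{"x": 0.0443, "y": -0.0018, "z": 0.1273, "rx": 0.0022, "ry": 0.0038, "rz": -0.0041},
```

Emit:
jog_arm(
  force=70,
  motion=[
    {"claw": 0.42, "x": 0.03, "y": 0, "z": 0.1, "rx": 0.002, "ry": 0.003, "rz": -0.004},
    {"claw": 0.42, "x": 0.02, "y": 0, "z": 0.04, "rx": 0, "ry": 0, "rz": 0},
    {"claw": 0.42, "x": 0, "y": 0, "z": 0, "rx": 0, "ry": 0, "rz": 0},
    {"claw": 1, "x": 0, "y": 0, "z": 0, "rx": 0, "ry": 0, "rz": 0},
    {"claw": 1, "x": 0, "y": 0, "z": 0, "rx": 0, "ry": 0, "rz": 0},
    {"claw": 1, "x": 0, "y": 0, "z": 0, "rx": 0, "ry": 0, "rz": 0},
    {"claw": 1, "x": 0, "y": 0, "z": 0, "rx": 0, "ry": 0, "rz": 0},
    {"claw": 1, "x": 0, "y": 0, "z": 0, "rx": 0, "ry": 0, "rz": 0},
  ],
)

```text
time: 4.0
tcp_pos: [0.5376, -0.227, 0.0459]
ee_rot: [1.974, 2.432, 0.001]
wrist_force: [0.2, -0.6, -3.2]
finger_gap: 0.0239
```

```bash
python3 -c "
from h import *
s=bot.get_state();print(s)
plan([.535,-.2267,.042],down(.206),1)"
```

```text
{'time': 4.0, 'qpos': array([-0.47324782,  0.46318231,  1.84835145, -0.00210489,  0.82112532,
       -0.67907361]), 'dq': array([-5.03010746e-05, -1.48099346e-03,  3.38698270e-03,  9.91050056e-04,
       -2.23651525e-03, -1.51870975e-04]), 'joint_efforts': array([ 1.50921685e-02, -4.24196148e+01, -2.16769230e+01, -1.61663478e-02,
       -8.31047277e-03, -3.83534847e-03]), 'tcp_pos': array([ 0.53758846, -0.22695462,  0.04593932]), 'ee_rot': array([1.97402667e+00, 2.43227855e+00, 5.36252686e-04]), 'wrist_force': array([ 0.21171199, -0.58753883, -3.22107303]), 'ft_torque': array([-0.04325655,  0.01585787,  0.00770797]), 'finger_gap': 0.023945658783454647}
rows 1 dist 0.0047 deg 0.52
{"x": 0.0081, "y": -0.0250, "z": 0.0392, "rx": 0.0019, "ry": 0.0022},
```

Emit:
jog_arm(
  motion=[
    {"claw": 1, "x": 0, "y": 0, "z": -0.1, "rx": 0, "ry": 0, "rz": 0},
    {"claw": 1, "x": 0, "y": 0, "z": -0.25, "rx": 0, "ry": 0, "rz": 0},
    {"claw": 1, "x": 0, "y": 0, "z": -0.3, "rx": 0, "ry": 0, "rz": 0},
    {"claw": 1, "x": 0, "y": 0, "z": -0.25, "rx": 0, "ry": 0, "rz": 0},
    {"claw": 1, "x": 0, "y": 0, "z": -0.15, "rx": 0, "ry": 0, "rz": 0},
    {"claw": 1, "x": 0, "y": 0, "z": 0, "rx": 0, "ry": 0, "rz": 0},
  ],
)

```text
time: 4.5
tcp_pos: [0.5323, -0.2239, 0.1517]
ee_rot: [-1.978, -2.436, 0.003]
wrist_force: [0.9, 0.0, -3.9]
finger_gap: 0.024
```

```bash
python3 -c "
from h import *
im,d,cp=grab('wrist','w3')
s=bot.get_state();print(s['finger_gap'],s['wrist_force'],s['ft_torque'])
plan([.49,-.01,.16],down(.206)@R.from_euler('x',-50,degrees=True).as_matrix(),10)"
```

```text
0.024129328094413805 [ 0.32509054 -0.50706037 -4.03923815] [ 0.00065921 -0.00394645 -0.02303459]
rows 10 dist 0.2179 deg 50.26
{"x": 0.2177, "y": 0.0029, "z": -0.0090, "rx": -0.0279}, {"x": 0.2177, "y": 0.0037, "z": -0.0088, "rx": -0.0279}, {"x": 0.2177, "y": 0.0045, "z": -0.0085, "rx": -0.0279}, {"x": 0.2177, "y": 0.0052, "z": -0.0081, "rx": -0.0279}, {"x": 0.2177, "y": 0.0059, "z": -0.0077, "rx": -0.0279}, {"x": 0.2177, "y": 0.0066, "z": -0.0072, "rx": -0.0279}, {"x": 0.2177, "y": 0.0072, "z": -0.0067, "rx": -0.0279}, {"x": 0.2177, "y": 0.0077, "z": -0.0061, "rx": -0.0279}, {"x": 0.2177, "y": 0.0082, "z": -0.0054, "rx": -0.0279}, {"x": 0.2177, "y": 0.0087, "z": -0.0047, "rx": -0.0279},
```

View pics/w3.png

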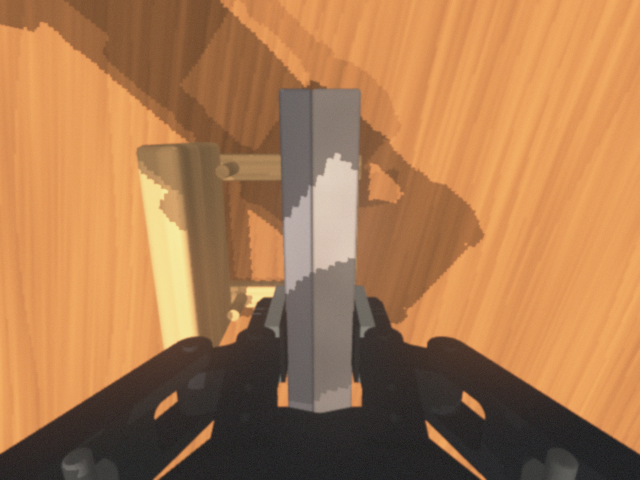

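The stone is out of the rack and held at its middle, aligned with the tool, and the rack slot below is empty. Next: carry it clear and tilt it.

Emit:
jog_arm(
  motion=[
    {"claw": 1, "x": 0.218, "y": 0.004, "z": -0.009, "rx": -0.01, "ry": 0, "rz": 0},
    {"claw": 1, "x": 0.218, "y": 0.004, "z": -0.009, "rx": -0.028, "ry": 0, "rz": 0},
    {"claw": 1, "x": 0.218, "y": 0.004, "z": -0.009, "rx": -0.028, "ry": 0, "rz": 0},
    {"claw": 1, "x": 0.218, "y": 0.005, "z": -0.008, "rx": -0.028, "ry": 0, "rz": 0},
    {"claw": 1, "x": 0.218, "y": 0.006, "z": -0.008, "rx": -0.028, "ry": 0, "rz": 0},
    {"claw": 1, "x": 0.218, "y": 0.006, "z": -0.007, "rx": -0.028, "ry": 0, "rz": 0},
    {"claw": 1, "x": 0.218, "y": 0.007, "z": -0.007, "rx": -0.028, "ry": 0, "rz": 0},
    {"claw": 1, "x": 0.218, "y": 0.008, "z": -0.006, "rx": -0.028, "ry": 0, "rz": 0},
    {"claw": 1, "x": 0.218, "y": 0.008, "z": -0.005, "rx": -0.028, "ry": 0, "rz": 0},
    {"claw": 1, "x": 0.15, "y": 0.008, "z": -0.005, "rx": -0.028, "ry": 0, "rz": 0},
    {"claw": 1, "x": 0, "y": 0, "z": 0, "rx": -0.01, "ry": 0, "rz": 0},
    {"claw": 1, "x": 0, "y": 0, "z": 0, "rx": 0, "ry": 0, "rz": 0},
  ],
)

```text
time: 5.55
tcp_pos: [0.48, -0.0226, 0.1404]
ee_rot: [1.615, 1.998, 0.808]
wrist_force: [0.3, 0.1, -5.0]
finger_gap: 0.0238
```

```bash
python3 -c "
from h import *
im,d,cp=grab('scene','s1'); cv2.imwrite('pics/s1c.png',cv2.resize(im[100:350,100:500],None,fx=2,fy=2))
s=bot.get_state();print(s['finger_gap'],s['wrist_force'],s['tcp_pos'],s['qpos'].round(2));print(R.from_rotvec(s['ee_rot']).as_matrix().round(3))
plan([.49,-.01,.06],down(.206)@R.from_euler('x',-50,degrees=True).as_matrix(),4)"
```

```text
0.024228447389996882 [-0.66057161  1.72437283 -5.12110305] [ 0.48000808 -0.02253599  0.14031611] [-0.43 -0.08  2.51  1.4   0.44 -1.88]
[[-0.218  0.716  0.663]
 [ 0.976  0.146  0.163]
 [ 0.02   0.682 -0.731]]
rows 4 dist 0.0819 deg 7.11
{"x": 0.0211, "y": -0.1146, "z": 0.1684, "rx": -0.0097, "ry": -0.0019}, {"x": 0.0222, "y": -0.1196, "z": 0.1647, "rx": -0.0097, "ry": -0.0019}, {"x": 0.0233, "y": -0.1245, "z": 0.1609, "rx": -0.0097, "ry": -0.0019}, {"x": 0.0245, "y": -0.1293, "z": 0.1569, "rx": -0.0097, "ry": -0.0019},
```

View pics/s1c.png

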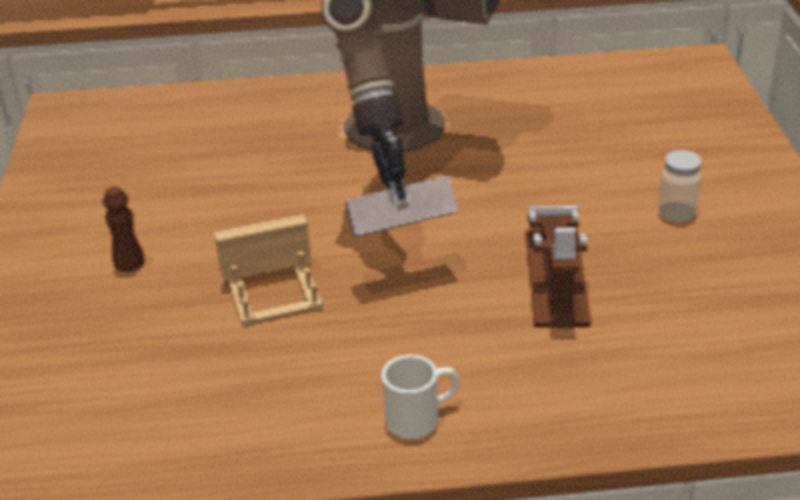

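The outward tilt is pushing the wrist towards its singularity (q5 = 0.44). I'll tilt the other way, with the tool pointing inward.

```bash
python3 -c "
from h import *
plan([.48,-.02,.17],down(.206),7)"
```

```text
rows 7 dist 0.0298 deg 43.05
{"x": 0.0044, "y": 0.0295, "z": -0.0304, "rx": 0.0341, "ry": -0.0011}, {"x": 0.0043, "y": 0.0260, "z": -0.0334, "rx": 0.0341, "ry": -0.0011}, {"x": 0.0042, "y": 0.0223, "z": -0.0360, "rx": 0.0341, "ry": -0.0011}, {"x": 0.0041, "y": 0.0183, "z": -0.0382, "rx": 0.0341, "ry": -0.0011}, {"x": 0.0040, "y": 0.0141, "z": -0.0400, "rx": 0.0341, "ry": -0.0011}, {"x": 0.0038, "y": 0.0097, "z": -0.0413, "rx": 0.0341, "ry": -0.0011}, {"x": 0.0037, "y": 0.0053, "z": -0.0421, "rx": 0.0341, "ry": -0.0011},
```

Emit:
jog_arm(
  motion=[
    {"claw": 1, "x": 0.004, "y": 0.03, "z": -0.03, "rx": 0.025, "ry": -0.001, "rz": 0},
    {"claw": 1, "x": 0.004, "y": 0.026, "z": -0.033, "rx": 0.034, "ry": -0.001, "rz": 0},
    {"claw": 1, "x": 0.004, "y": 0.022, "z": -0.036, "rx": 0.034, "ry": -0.001, "rz": 0},
    {"claw": 1, "x": 0.004, "y": 0.018, "z": -0.038, "rx": 0.034, "ry": -0.001, "rz": 0},
    {"claw": 1, "x": 0.004, "y": 0.014, "z": -0.04, "rx": 0.034, "ry": -0.001, "rz": 0},
    {"claw": 1, "x": 0.004, "y": 0.01, "z": -0.041, "rx": 0.034, "ry": -0.001, "rz": 0},
    {"claw": 1, "x": 0.004, "y": 0.005, "z": -0.042, "rx": 0.034, "ry": -0.001, "rz": 0},
    {"claw": 1, "x": 0, "y": 0, "z": 0, "rx": 0.01, "ry": 0, "rz": 0},
  ],
)

```text
time: 6.27
tcp_pos: [0.4753, -0.0149, 0.1566]
ee_rot: [1.872, 2.351, 0.312]
wrist_force: [1.6, -0.5, -3.5]
finger_gap: 0.0237
```

```bash
python3 -c "
from h import *
s=bot.get_state();print(s['finger_gap'],s['wrist_force'],s['tcp_pos'],s['qpos'].round(2));print(R.from_rotvec(s['ee_rot']).as_matrix().round(3))
plan([.45,-.02,.08],down(.206)@R.from_euler('x',50,degrees=True).as_matrix(),9)"
```

```text
0.02371472012768347 [ 1.60862158 -0.54185145 -3.45543709] [ 0.47530428 -0.01486372  0.15660016] [-0.21 -0.01  2.19  0.19  0.77 -0.56]
[[-0.228  0.948  0.221]
 [ 0.973  0.214  0.086]
 [ 0.034  0.234 -0.972]]
rows 9 dist 0.0808 deg 63.58
{"x": -0.0020, "y": -0.0478, "z": 0.0760, "rx": 0.0392, "ry": -0.0009, "rz": 0.0012}, {"x": -0.0020, "y": -0.0381, "z": 0.0813, "rx": 0.0392, "ry": -0.0009, "rz": 0.0012}, {"x": -0.0019, "y": -0.0278, "z": 0.0854, "rx": 0.0392, "ry": -0.0009, "rz": 0.0012}, {"x": -0.0017, "y": -0.0171, "z": 0.0882, "rx": 0.0392, "ry": -0.0009, "rz": 0.0012}, {"x": -0.0015, "y": -0.0062, "z": 0.0896, "rx": 0.0392, "ry": -0.0009, "rz": 0.0012}, {"x": -0.0012, "y": 0.0049, "z": 0.0897, "rx": 0.0392, "ry": -0.0009, "rz": 0.0012}, {"x": -0.0009, "y": 0.0159, "z": 0.0884, "rx": 0.0392, "ry": -0.0009, "rz": 0.0012}, {"x": -0.0006, "y": 0.0266, "z": 0.0858, "rx": 0.0392, "ry": -0.0009, "rz": 0.0012}, {"y": 0.0370, "z": 0.0818, "rx": 0.0392, "ry": -0.0009, "rz": 0.0012},
```

Emit:
jog_arm(
  motion=[
    {"claw": 1, "x": -0.002, "y": -0.03, "z": 0.03, "rx": 0.036, "ry": -0.001, "rz": 0.001},
    {"claw": 1, "x": -0.002, "y": -0.03, "z": 0.04, "rx": 0.036, "ry": -0.001, "rz": 0.001},
    {"claw": 1, "x": -0.002, "y": -0.03, "z": 0.04, "rx": 0.036, "ry": -0.001, "rz": 0.001},
    {"claw": 1, "x": -0.002, "y": -0.02, "z": 0.04, "rx": 0.036, "ry": -0.001, "rz": 0.001},
    {"claw": 1, "x": -0.002, "y": -0.01, "z": 0.04, "rx": 0.036, "ry": -0.001, "rz": 0.001},
    {"claw": 1, "x": -0.001, "y": 0, "z": 0.04, "rx": 0.036, "ry": -0.001, "rz": 0.001},
    {"claw": 1, "x": 0, "y": 0.01, "z": 0.04, "rx": 0.036, "ry": -0.001, "rz": 0.001},
    {"claw": 1, "x": 0, "y": 0.02, "z": 0.03, "rx": 0.036, "ry": -0.001, "rz": 0.001},
    {"claw": 1, "x": 0, "y": 0, "z": 0, "rx": 0.036, "ry": 0, "rz": 0},
    {"claw": 1, "x": 0, "y": 0, "z": 0, "rx": 0.0, "ry": 0, "rz": 0},
  ],
)

```text
time: 7.1
tcp_pos: [0.4788, -0.0271, 0.1231]
ee_rot: [-1.62, -1.937, 0.869]
wrist_force: [-1.8, 0.9, -6.7]
finger_gap: 0.0238
```

```bash
python3 -c "
from h import *
s=bot.get_state();print(s['finger_gap'],s['wrist_force'],s['tcp_pos'],s['qpos'].round(2));print(R.from_rotvec(s['ee_rot']).as_matrix().round(3))
plan([.45,-.02,.05],down(.206)@R.from_euler('x',50,degrees=True).as_matrix(),5)"
```

```text
0.023782029228282132 [-1.75245269  0.91050324 -6.65917646] [ 0.47880988 -0.0271075   0.12314873] [-0.02  0.68  1.54 -0.19  1.71 -0.15]
[[-0.195  0.684 -0.703]
 [ 0.98   0.104 -0.171]
 [-0.044 -0.722 -0.691]]
rows 5 dist 0.0789 deg 4.52
{"x": 0.0316, "y": 0.0677, "z": 0.1391, "rx": 0.0041, "ry": 0.0014, "rz": -0.0025}, {"x": 0.0304, "y": 0.0697, "z": 0.1383, "rx": 0.0041, "ry": 0.0014, "rz": -0.0025}, {"x": 0.0293, "y": 0.0717, "z": 0.1376, "rx": 0.0041, "ry": 0.0014, "rz": -0.0025}, {"x": 0.0281, "y": 0.0737, "z": 0.1367, "rx": 0.0041, "ry": 0.0014, "rz": -0.0025}, {"x": 0.0269, "y": 0.0757, "z": 0.1359, "rx": 0.0041, "ry": 0.0014, "rz": -0.0025},
```

Emit:
jog_arm(
  motion=[
    {"claw": 1, "x": 0.03, "y": 0.068, "z": 0.139, "rx": 0.005, "ry": 0.001, "rz": -0.0025},
    {"claw": 1, "x": 0.03, "y": 0.07, "z": 0.138, "rx": 0.004, "ry": 0.001, "rz": -0.0025},
    {"claw": 1, "x": 0.029, "y": 0.072, "z": 0.138, "rx": 0.004, "ry": 0.001, "rz": -0.0025},
    {"claw": 1, "x": 0.028, "y": 0.074, "z": 0.137, "rx": 0.004, "ry": 0.001, "rz": -0.0025},
    {"claw": 1, "x": 0.02, "y": 0.05, "z": 0.08, "rx": 0.004, "ry": 0.001, "rz": -0.0025},
    {"claw": 1, "x": 0, "y": 0, "z": 0, "rx": 0, "ry": 0, "rz": 0},
  ],
)

```text
time: 7.6
tcp_pos: [0.4579, -0.0223, 0.0479]
ee_rot: [-1.558, -1.912, 0.89]
wrist_force: [-1.1, -0.2, -4.4]
finger_gap: 0.0239
```

```bash
python3 -c "
from h import *
s=bot.get_state();print(s['finger_gap'],s['wrist_force'],s['tcp_pos'],s['qpos'].round(2));print(R.from_rotvec(s['ee_rot']).as_matrix().round(3))
p=s['tcp_pos'].copy(); p[2]=.032
plan(p,down(.206)@R.from_euler('x',50,degrees=True).as_matrix(),3)"
```

```text
0.023850102764508396 [-1.09027669 -0.2443248  -4.37312308] [ 0.45794048 -0.0222902   0.04794334] [-0.02  0.79  1.56 -0.18  1.63 -0.15]
[[-0.209  0.641 -0.739]
 [ 0.978  0.126 -0.167]
 [-0.014 -0.757 -0.653]]
rows 3 dist 0.0159 deg 1.16
{"x": 0.0008, "y": 0.0402, "z": 0.0347, "rx": 0.0014, "ry": 0.0014, "rz": -0.0009}, {"x": 0.0005, "y": 0.0404, "z": 0.0345, "rx": 0.0014, "ry": 0.0014, "rz": -0.0009}, {"y": 0.0406, "z": 0.0343, "rx": 0.0014, "ry": 0.0014, "rz": -0.0009},
```

Emit:
jog_arm(
  motion=[
    {"claw": 1, "x": 0, "y": 0.04, "z": 0.035, "rx": 0.0014, "ry": 0.0014, "rz": -0.0009},
    {"claw": 1, "x": 0, "y": 0.04, "z": 0.035, "rx": 0, "ry": 0.0014, "rz": -0.0009},
    {"claw": 1, "x": 0, "y": 0.03, "z": 0.026, "rx": 0, "ry": 0, "rz": 0},
    {"claw": 1, "x": 0, "y": 0, "z": 0, "rx": 0, "ry": 0, "rz": 0},
    {"claw": 1, "x": 0, "y": 0.015, "z": 0.013, "rx": 0, "ry": 0, "rz": 0},
    {"claw": 1, "x": 0, "y": 0, "z": 0, "rx": 0, "ry": 0, "rz": 0},
  ],
)

```text
time: 8.1
tcp_pos: [0.4598, -0.0233, 0.0323]
ee_rot: [-1.555, -1.91, 0.88]
wrist_force: [-0.8, -0.6, -4.7]
finger_gap: 0.0239
```

```bash
python3 -c "
from h import *
s=bot.get_state();print(s['finger_gap'],s['wrist_force'],s['tcp_pos'],s['qpos'].round(2));print(R.from_rotvec(s['ee_rot']).as_matrix().round(3))
"
```

```text
0.023943649156793645 [-0.77218848 -0.64307986 -4.72051933] [ 0.45980876 -0.0232555   0.03231632] [-0.02  0.82  1.55 -0.18  1.62 -0.16]
[[-0.205  0.641 -0.74 ]
 [ 0.979  0.13  -0.159]
 [-0.006 -0.757 -0.654]]
```

Emit:
jog_arm(
  motion=[
    {"claw": 1, "x": 0, "y": 0.02, "z": 0.018, "rx": 0, "ry": 0, "rz": 0},
    {"claw": 1, "x": 0, "y": 0.015, "z": 0.013, "rx": 0, "ry": 0, "rz": 0},
    {"claw": 1, "x": 0, "y": 0, "z": 0, "rx": 0, "ry": 0, "rz": 0},
    {"claw": 1, "x": 0, "y": 0.012, "z": 0.01, "rx": 0, "ry": 0, "rz": 0},
    {"claw": 1, "x": 0, "y": 0, "z": 0, "rx": 0, "ry": 0, "rz": 0},
  ],
)

```text
time: 8.52
tcp_pos: [0.4611, -0.0234, 0.0294]
ee_rot: [-1.555, -1.909, 0.881]
wrist_force: [-0.9, -0.5, -3.8]
finger_gap: 0.0239
```

Emit:
jog_arm(
  motion=[
    {"claw": 1, "x": 0, "y": 0.015, "z": 0.013, "rx": 0, "ry": 0, "rz": 0},
    {"claw": 0.6, "x": 0, "y": 0, "z": 0, "rx": 0, "ry": 0, "rz": 0},
    {"claw": 0.6, "x": 0, "y": 0, "z": 0, "rx": 0, "ry": 0, "rz": 0},
    {"claw": 0.6, "x": 0, "y": 0, "z": 0, "rx": 0, "ry": 0, "rz": 0},
    {"claw": 0.6, "x": 0, "y": 0, "z": 0, "rx": 0, "ry": 0, "rz": 0},
  ],
)

```text
time: 8.93
tcp_pos: [0.4618, -0.0235, 0.029]
ee_rot: [-1.556, -1.909, 0.882]
wrist_force: [0.3, 0.1, -1.3]
finger_gap: 0.0342
```

```bash
python3 -c "
from h import *
im,d,cp=grab('wrist','w4')
s=bot.get_state();print(s['finger_gap'],s['wrist_force'],s['tcp_pos'],s['qpos'].round(2));print(R.from_rotvec(s['ee_rot']).as_matrix().round(3))
"
```

```text
0.03395268577791752 [-0.35250188  1.42977431 -1.32611803] [ 0.46179457 -0.02348053  0.02901326] [-0.02  0.83  1.54 -0.18  1.61 -0.15]
[[-0.205  0.64  -0.74 ]
 [ 0.979  0.128 -0.161]
 [-0.008 -0.757 -0.653]]
```

View pics/w4.png

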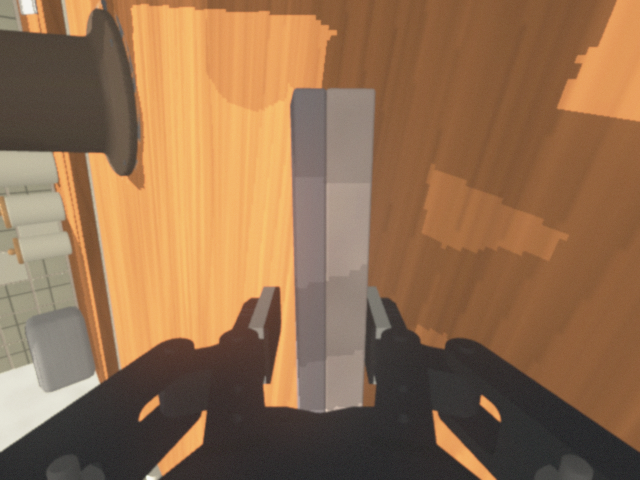

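The stone is released, with its lower edge on the counter and its upper part leaning on the right finger. I'll back out along the fingers so it settles flat.

Emit:
jog_arm(
  motion=[
    {"claw": 0.6, "x": 0, "y": 0, "z": -0.08, "rx": 0, "ry": 0, "rz": 0},
    {"claw": 0.6, "x": 0, "y": 0, "z": -0.15, "rx": 0, "ry": 0, "rz": 0},
    {"claw": 0.6, "x": 0, "y": 0, "z": -0.25, "rx": 0, "ry": 0, "rz": 0},
    {"claw": 0.6, "x": 0, "y": 0, "z": -0.35, "rx": 0, "ry": 0, "rz": 0},
    {"claw": 0.3, "x": 0, "y": 0, "z": -0.35, "rx": 0, "ry": 0, "rz": 0},
    {"claw": 0, "x": 0, "y": -0.1, "z": -0.3, "rx": 0, "ry": 0, "rz": 0},
    {"claw": 0, "x": 0, "y": -0.2, "z": -0.1, "rx": 0, "ry": 0, "rz": 0},
    {"claw": 0, "x": 0, "y": 0, "z": 0, "rx": 0, "ry": 0, "rz": 0},
  ],
)

```text
time: 9.65
tcp_pos: [0.5615, -0.0009, 0.1607]
ee_rot: [-1.547, -1.898, 0.892]
wrist_force: [1.8, -0.3, -0.2]
finger_gap: 0.0806
```

```bash
python3 -c "
from h import *
im,d,cp=grab('wrist','w5')
np.savez('pics/w5.npz',im=im,d=d,K=cp['intrinsics'],T=cp['extrinsics'])
s=bot.get_state();print(s['finger_gap'],s['wrist_force'],s['tcp_pos'],s['qpos'].round(2));print(R.from_rotvec(s['ee_rot']).as_matrix().round(3))
"
```

```text
0.08516046130227392 [ 0.32216316 -0.25790526 -0.22514076] [ 0.5614672  -0.00079241  0.15894802] [ 0.01  0.82  1.24 -0.17  1.94 -0.18]
[[-0.205  0.63  -0.749]
 [ 0.979  0.127 -0.16 ]
 [-0.006 -0.766 -0.642]]
```

View pics/w5.png

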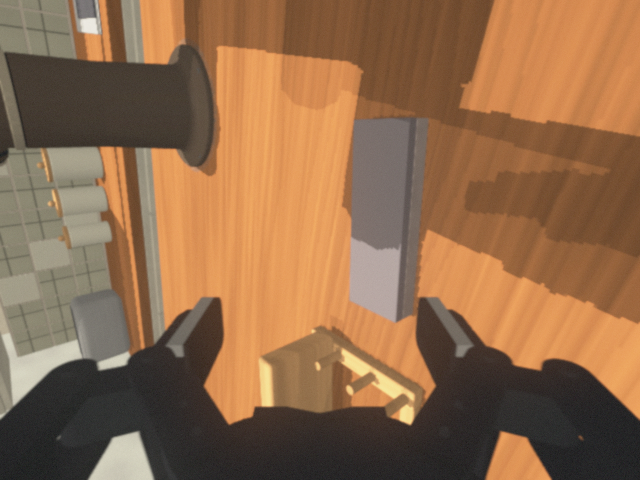

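```bash
python3 -c "
from h import *
z=np.load('pics/w5.npz');W=cloud(z['d'],dict(intrinsics=z['K'],extrinsics=z['T']))
h=W[...,2]
reg=np.zeros(h.shape,bool);reg[100:335,335:440]=1
m=((h>.018)&(h<.035)&reg).astype('uint8')
c,l,s,_=cv2.connectedComponentsWithStats(m);i=1+s[1:,4].argmax();p=W[l==i]
print(cv2.minAreaRect((p[:,:2]*1000).astype('float32')),np.percentile(p[:,2],[2,50,98]))
plan([.50,.25,.30],down(.206),12)"
```

```text
((475.014892578125, -19.569786071777344), (59.770652770996094, 169.94024658203125), 11.583813667297363) [0.01945132 0.02446172 0.02565169]
rows 12 dist 0.2942 deg 50.03
{"x": 0.2144, "y": -0.0957, "z": -0.0707, "rx": -0.0232}, {"x": 0.2144, "y": -0.0903, "z": -0.0773, "rx": -0.0232}, {"x": 0.2145, "y": -0.0844, "z": -0.0836, "rx": -0.0232}, {"x": 0.2145, "y": -0.0781, "z": -0.0894, "rx": -0.0232}, {"x": 0.2146, "y": -0.0713, "z": -0.0948, "rx": -0.0232}, {"x": 0.2147, "y": -0.0642, "z": -0.0996, "rx": -0.0232}, {"x": 0.2147, "y": -0.0568, "z": -0.1039, "rx": -0.0232}, {"x": 0.2148, "y": -0.0490, "z": -0.1077, "rx": -0.0232}, {"x": 0.2148, "y": -0.0410, "z": -0.1108, "rx": -0.0232}, {"x": 0.2149, "y": -0.0328, "z": -0.1134, "rx": -0.0232}, {"x": 0.2149, "y": -0.0245, "z": -0.1154, "rx": -0.0232}, {"x": 0.2150, "y": -0.0160, "z": -0.1168, "rx": -0.0232},
```

Emit:
jog_arm(
  motion=[
    {"claw": 0, "x": 0.05, "y": -0.2, "z": -0.15, "rx": -0.023, "ry": 0, "rz": 0},
    {"claw": 0, "x": 0.1, "y": -0.2, "z": -0.15, "rx": -0.023, "ry": 0, "rz": 0},
    {"claw": 0, "x": 0.2, "y": -0.15, "z": -0.12, "rx": -0.023, "ry": 0, "rz": 0},
    {"claw": 0, "x": 0.25, "y": -0.1, "z": -0.1, "rx": -0.023, "ry": 0, "rz": 0},
    {"claw": 0, "x": 0.27, "y": -0.07, "z": -0.09, "rx": -0.023, "ry": 0, "rz": 0},
    {"claw": 0, "x": 0.27, "y": -0.05, "z": -0.09, "rx": -0.023, "ry": 0, "rz": 0},
    {"claw": 0, "x": 0.27, "y": -0.04, "z": -0.08, "rx": -0.023, "ry": 0, "rz": 0},
    {"claw": 0, "x": 0.27, "y": -0.02, "z": -0.08, "rx": -0.023, "ry": 0, "rz": 0},
    {"claw": 0, "x": 0.27, "y": 0, "z": -0.08, "rx": -0.023, "ry": 0, "rz": 0},
    {"claw": 0, "x": 0.27, "y": 0, "z": -0.08, "rx": -0.023, "ry": 0, "rz": 0},
    {"claw": 0, "x": 0.2, "y": 0, "z": -0.06, "rx": -0.023, "ry": 0, "rz": 0},
    {"claw": 0, "x": 0.1, "y": 0, "z": -0.04, "rx": -0.02, "ry": 0, "rz": 0},
    {"claw": 0, "x": 0, "y": 0, "z": 0, "rx": 0, "ry": 0, "rz": 0},
    {"claw": 0, "x": 0, "y": 0, "z": 0, "rx": 0, "ry": 0, "rz": 0},
  ],
)

```text
time: 10.87
tcp_pos: [0.4917, 0.2529, 0.284]
ee_rot: [-1.975, -2.417, 0.029]
wrist_force: [0.2, 0.3, -0.4]
finger_gap: 0.0856
```

```bash
python3 -c "
from h import *
im,d,cp=grab('wrist','w6')
np.savez('pics/w6.npz',im=im,d=d,K=cp['intrinsics'],T=cp['extrinsics'])
s=bot.get_state();print(s['finger_gap'],s['dq'].round(3),s['tcp_pos'],s['qpos'].round(2));print(R.from_rotvec(s['ee_rot']).as_matrix().round(3))
"
```

```text
0.08572682354874542 [-0.023  0.025 -0.018 -0.005 -0.004 -0.   ] [0.49173779 0.25269898 0.2838031 ] [0.39 0.14 1.73 0.01 1.3  0.19]
[[-0.199  0.98  -0.029]
 [ 0.98   0.199 -0.002]
 [ 0.004 -0.028 -1.   ]]
```

View pics/w6.png

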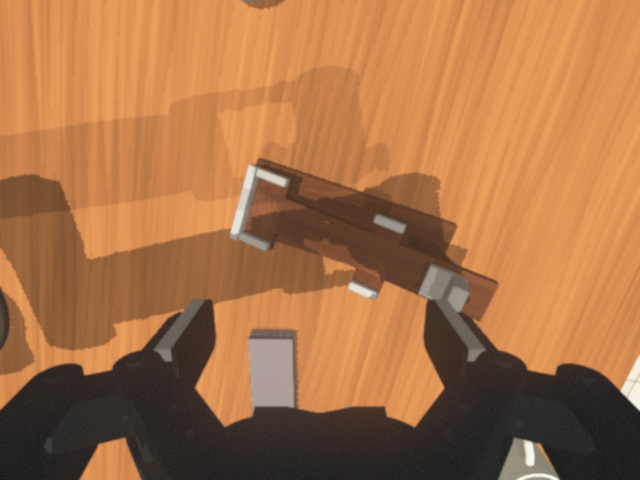

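```bash
cat > fit.py <<'E'
import numpy as np,cv2,sys
from h import cloud
from scipy.optimize import least_squares
f=sys.argv[1] if len(sys.argv)>1 else 'w6'
z=np.load(f'pics/{f}.npz');W=cloud(z['d'],dict(intrinsics=z['K'],extrinsics=z['T']))
P=W.reshape(-1,3);col=z['im'].reshape(-1,3)
ok=np.isfinite(P).all(1)&(np.linalg.norm(np.nan_to_num(P)[:,:2]-[.52,.22],axis=1)<.17)&(P[:,2]<.19);
P=P[ok];col=col[ok]
def bedR(psi,sl=.32):
    u=np.array([np.cos(psi)*np.cos(sl),np.sin(psi)*np.cos(sl),np.sin(sl)])
    n=np.array([-np.cos(psi)*np.sin(sl),-np.sin(psi)*np.sin(sl),np.cos(sl)])
    return np.stack([u,np.cross(n,u),n],1)
def bedR_(psi): return bedR(psi)
if __name__=='__main__':
    def inb(p,P): return (P-[p[0],p[1],.075])@bedR(p[2])
    p=np.array([.523,.222,-.1])
    # coarse: maximise count of face points
    def score(p,dz=0):
        q=inb(p,P);m=(abs(q[:,2])<.0035)&(q[:,0]>-.08)&(q[:,0]<.08)&(abs(q[:,1])<.0205)
        return m.sum()
    best=max(((score([x,y,s]),x,y,s) for x in np.arange(.49,.56,.005) for y in np.arange(.2,.245,.004) for s in np.arange(-.4,.1,.04)))
    print(best);p=np.array(best[1:])
    for it in range(4):
        q=inb(p,P)
        m=(abs(q[:,2])<.005)&(q[:,0]>-.075)&(q[:,0]<.075)&(abs(q[:,1])<.025)
        # edges per x-bin
        xs=[];ys=[];wd=[]
        for a in np.arange(-.045,.075,.005):
            k=m&(q[:,0]>a)&(q[:,0]<a+.005)
            if k.sum()>8:
                lo,hi=np.percentile(q[k,1],[1.5,98.5]); xs.append(a+.0025);ys.append((lo+hi)/2);wd.append(hi-lo)
        c=np.polyfit(xs,ys,1); zc=np.polyfit(q[m,0],q[m,2],1)
        print('mid',np.round(c,4),'width',np.round(np.median(wd),4),'z fit',zc.round(4))
        p[2]+=c[0]; 
        e=bedR(p[2])[:,1]*c[1]; p[0]+=e[0];p[1]+=e[1]
        q=inb(p,P)
        # end stop: points with z 9..20 x<-70 ,|y|<25 
        k=(q[:,2]>.010)&(q[:,2]<.018)&(abs(q[:,1])<.02)&(q[:,0]<-.06)&(q[:,0]>-.12)
        xi=np.percentile(q[k,0],[2,98]);print(' stop x range',xi.round(4),k.sum(), 'z',np.median(q[k,2]).round(4))
        d=xi[1]+.085; e=bedR(p[2])[:,0]*d; p[0]+=e[0];p[1]+=e[1]
    print('pose',p.round(4)); q=inb(p,P)
    for nm,a,b in(('low',-.085,-.053),('high',.047,.073)):
        for sgn in(-1,1):
            k=(q[:,2]>.007)&(q[:,2]<.0135)&(q[:,0]>a)&(q[:,0]<b)&(q[:,1]*sgn>.025)&(q[:,1]*sgn<.06)
            print(nm,sgn,k.sum(),(np.percentile(q[k,1],[2,50,98])*1e3).round(1),'z',np.median(q[k,2]).round(4),'x',(np.percentile(q[k,0],[1,99])*1e3).round(1))
    k=(q[:,2]>.043)&(q[:,2]<.052)&(q[:,0]>.08)
    print('tab top',k.sum(),'x',(np.percentile(q[k,0],[2,50,98])*1e3).round(1),'y',(np.percentile(q[k,1],[2,50,98])*1e3).round(1),'z',np.median(q[k,2]).round(4))
    np.save('bed.npy',p)
E
python3 fit.py w6
```

```text
(np.int64(5825), np.float64(0.5), np.float64(0.22800000000000004), np.float64(-0.12000000000000016))
mid [-0.0067  0.0008] width 0.0392 z fit [0.0001 0.0015]
 stop x range [-0.1002 -0.0908] 381 z 0.0154
mid [0.005 0.   ] width 0.039 z fit [-0.0002 -0.0001]
 stop x range [-0.095  -0.0856] 356 z 0.0137
mid [ 0.0014 -0.    ] width 0.0391 z fit [-0.0002 -0.0003]
 stop x range [-0.0946 -0.0851] 356 z 0.0136
mid [0.001 0.   ] width 0.0391 z fit [-0.0002 -0.0003]
 stop x range [-0.0945 -0.085 ] 353 z 0.0136
pose [ 0.4941  0.2296 -0.1193]
low -1 222 [-40.2 -35.4 -31.8] z 0.0095 x [-84.5 -53.6]
low 1 263 [31.1 35.9 40. ] z 0.0096 x [-84.9 -53.5]
high -1 234 [-40.3 -35.4 -31.6] z 0.0095 x [47.2 72.7]
high 1 268 [31.4 35.9 40.1] z 0.0095 x [47.3 72.8]
tab top 376 x [128.5 135.7 142. ] y [-3.1  6.6 14.4] z 0.0455
```

Fit of the bed: origin (0.494, 0.230), yaw -0.119. The cheeks come out symmetric to 0.5 mm and the jaw stands at about 0.012. Next: back to the stone to grip it across its width.

```bash
python3 -c "
from h import *
plan([.475,-.0196,.10],down(.2022),9)"
```

```text
rows 9 dist 0.329 deg 1.64
{"x": -0.2936, "y": -0.0726, "z": 0.2052, "rx": -0.0010}, {"x": -0.2935, "y": -0.0733, "z": 0.2051, "rx": -0.0010}, {"x": -0.2934, "y": -0.0740, "z": 0.2050, "rx": -0.0010}, {"x": -0.2933, "y": -0.0747, "z": 0.2049, "rx": -0.0010}, {"x": -0.2932, "y": -0.0754, "z": 0.2048, "rx": -0.0010}, {"x": -0.2931, "y": -0.0762, "z": 0.2047, "rx": -0.0010}, {"x": -0.2930, "y": -0.0769, "z": 0.2046, "rx": -0.0010}, {"x": -0.2929, "y": -0.0776, "z": 0.2045, "rx": -0.0010}, {"x": -0.2928, "y": -0.0783, "z": 0.2043, "rx": -0.0010},
```

Emit:
jog_arm(
  motion=[
    {"claw": 0, "x": -0.3, "y": -0.073, "z": 0.03, "rx": -0.001, "ry": 0, "rz": 0},
    {"claw": 0, "x": -0.35, "y": -0.073, "z": 0.05, "rx": -0.001, "ry": 0, "rz": 0},
    {"claw": 0, "x": -0.35, "y": -0.074, "z": 0.1, "rx": -0.001, "ry": 0, "rz": 0},
    {"claw": 0, "x": -0.35, "y": -0.075, "z": 0.15, "rx": -0.001, "ry": 0, "rz": 0},
    {"claw": 0, "x": -0.35, "y": -0.076, "z": 0.25, "rx": -0.001, "ry": 0, "rz": 0},
    {"claw": 0, "x": -0.33, "y": -0.077, "z": 0.3, "rx": -0.001, "ry": 0, "rz": 0},
    {"claw": 0, "x": -0.3, "y": -0.078, "z": 0.35, "rx": -0.001, "ry": 0, "rz": 0},
    {"claw": 0, "x": -0.2, "y": -0.07, "z": 0.35, "rx": -0.001, "ry": 0, "rz": 0},
    {"claw": 0, "x": -0.05, "y": -0.03, "z": 0.2, "rx": -0.001, "ry": 0, "rz": 0},
    {"claw": 0, "x": 0, "y": 0, "z": 0.03, "rx": 0, "ry": 0, "rz": 0},
    {"claw": 0, "x": 0, "y": 0, "z": 0, "rx": 0, "ry": 0, "rz": 0},
  ],
)

```text
time: 11.83
tcp_pos: [0.479, -0.0202, 0.1005]
ee_rot: [-1.993, -2.405, 0.017]
wrist_force: [1.1, 0.4, 0.6]
finger_gap: 0.0854
```

```bash
python3 -c "
from h import *
im,d,cp=grab('wrist','w7')
np.savez('pics/w7.npz',im=im,d=d,K=cp['intrinsics'],T=cp['extrinsics'])
s=bot.get_state();print(s['tcp_pos'],s['qpos'].round(2))
plan([.475,-.0196,.0],down(.2022),4)"
```

```text
[ 0.47898346 -0.01992139  0.10089966] [-0.13  0.22  2.05  0.    0.89 -0.32]
rows 4 dist 0.101 deg 1.46
{"x": 0.0008, "y": -0.0046, "z": 0.2524, "rx": -0.0016, "ry": -0.0006, "rz": -0.0011}, {"x": 0.0013, "y": -0.0059, "z": 0.2524, "rx": -0.0016, "ry": -0.0006, "rz": -0.0011}, {"x": 0.0018, "y": -0.0071, "z": 0.2523, "rx": -0.0016, "ry": -0.0006, "rz": -0.0011}, {"x": 0.0023, "y": -0.0084, "z": 0.2523, "rx": -0.0016, "ry": -0.0006, "rz": -0.0011},
```

View pics/w7.png

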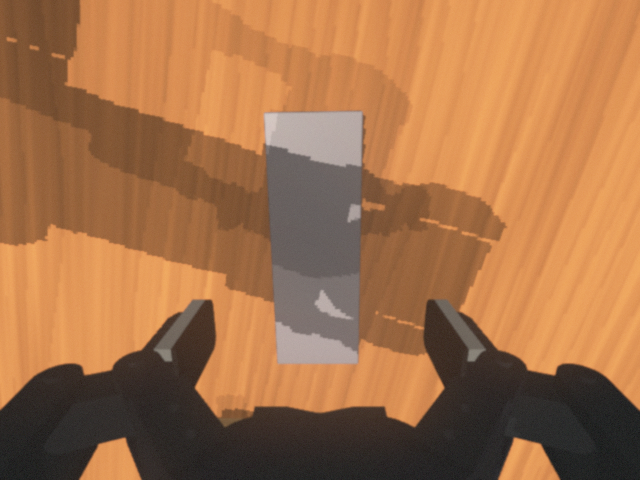

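```bash
cat > st.py <<'E'
import sys
from h import *
def stone(f,lo=.018,hi=.035):
    z=np.load(f'pics/{f}.npz');W=cloud(z['d'],dict(intrinsics=z['K'],extrinsics=z['T']));h=W[...,2]
    m=((h>lo)&(h<hi)).astype('uint8');c,l,s,_=cv2.connectedComponentsWithStats(m)
    i=l[200,315]; p=W[l==i];print(cv2.minAreaRect((p[:,:2]*1000).astype('float32')),p[:,2].mean())
if __name__=='__main__': stone(sys.argv[1])
E
python3 st.py w7
```

```text
((474.6175537109375, -19.787307739257812), (58.233123779296875, 170.06011962890625), 11.501562118530273) 0.024647637035981253
```

Emit:
jog_arm(
  motion=[
    {"claw": 0, "x": 0.001, "y": -0.012, "z": 0.2, "rx": -0.002, "ry": -0.0006, "rz": -0.001},
    {"claw": 0, "x": 0.001, "y": -0.012, "z": 0.25, "rx": -0.002, "ry": -0.0006, "rz": -0.001},
    {"claw": 0, "x": 0.002, "y": -0.012, "z": 0.2, "rx": -0.002, "ry": -0.0006, "rz": -0.001},
    {"claw": 0, "x": 0.002, "y": -0.01, "z": 0.12, "rx": -0.002, "ry": -0.0006, "rz": -0.001},
    {"claw": 0, "x": 0, "y": 0, "z": 0.03, "rx": 0, "ry": 0, "rz": 0},
    {"claw": 0, "x": 0, "y": 0, "z": 0, "rx": 0, "ry": 0, "rz": 0},
  ],
)

```text
time: 12.38
tcp_pos: [0.4865, -0.0189, 0.0272]
ee_rot: [1.972, 2.421, 0.023]
wrist_force: [0.1, 0.2, -0.0]
finger_gap: 0.0854
```

```bash
python3 -c "
from h import *
s=bot.get_state();print(s['tcp_pos'],s['wrist_force'])
plan([.475,-.0196,.0],down(.2022),2)"
```

```text
[ 0.48653775 -0.01891903  0.02716302] [ 0.12516534  0.23652289 -0.00407286]
rows 2 dist 0.0295 deg 1.37
{"x": 0.0091, "y": -0.0603, "z": 0.1344, "rx": 0.0037, "ry": 0.0009}, {"x": 0.0087, "y": -0.0588, "z": 0.1351, "rx": 0.0037, "ry": 0.0009},
```

Emit:
jog_arm(
  motion=[
    {"claw": 0, "x": 0.008, "y": -0.1, "z": 0.0, "rx": 0.004, "ry": 0.001, "rz": 0},
    {"claw": 0, "x": 0.005, "y": -0.03, "z": 0.05, "rx": 0.003, "ry": 0.001, "rz": 0},
    {"claw": 0, "x": 0, "y": 0, "z": 0.0, "rx": 0, "ry": 0, "rz": 0},
    {"claw": 0, "x": 0, "y": 0, "z": 0.0, "rx": 0, "ry": 0, "rz": 0},
  ],
)

```text
time: 12.72
tcp_pos: [0.4776, -0.0199, 0.0262]
ee_rot: [1.978, 2.434, 0.007]
wrist_force: [0.4, -0.0, -0.3]
finger_gap: 0.0856
```

```bash
python3 -c "
from h import *
s=bot.get_state();print(s['tcp_pos'],s['wrist_force'])
plan([.475,-.0196,.0],down(.2022),2)"
```

```text
[ 0.47761945 -0.01986224  0.02623298] [ 0.38464547 -0.0378851  -0.32381115]
rows 2 dist 0.0264 deg 0.47
{"x": 0.0041, "y": -0.0135, "z": 0.1311, "rx": 0.0011, "rz": 0.0006}, {"x": 0.0040, "y": -0.0130, "z": 0.1311, "rx": 0.0011, "rz": 0.0006},
```

Emit:
jog_arm(
  motion=[
    {"claw": 0, "x": 0.004, "y": -0.02, "z": 0.1, "rx": 0.001, "ry": 0, "rz": 0},
    {"claw": 0, "x": 0.003, "y": -0.015, "z": 0.1, "rx": 0.001, "ry": 0, "rz": 0},
    {"claw": 0, "x": 0, "y": 0, "z": 0.05, "rx": 0, "ry": 0, "rz": 0},
    {"claw": 0, "x": 0, "y": 0, "z": 0.0, "rx": 0, "ry": 0, "rz": 0},
    {"claw": 0, "x": 0, "y": 0, "z": 0.0, "rx": 0, "ry": 0, "rz": 0},
  ],
)

```text
time: 13.13
tcp_pos: [0.4753, -0.0202, -0.0001]
ee_rot: [1.979, 2.435, 0.001]
wrist_force: [-0.0, -0.2, 0.1]
finger_gap: 0.0853
```

```bash
python3 -c "
from h import *
s=bot.get_state();print(s['tcp_pos'],s['wrist_force'])
plan([.4746,-.0197,.0],down(.2015),1)"
```

```text
[ 4.75252262e-01 -2.02034900e-02 -1.32151381e-04] [-0.0375167  -0.21238111  0.06096236]
rows 1 dist 0.0008 deg 0.33
{"x": 0.0063, "y": -0.0054, "z": -0.0014, "rx": 0.0009, "ry": 0.0007, "rz": 0.0014},
```

Emit:
jog_arm(
  force=60,
  motion=[
    {"claw": 0.27, "x": 0, "y": 0, "z": 0.0, "rx": 0, "ry": 0, "rz": 0.001},
    {"claw": 0.27, "x": 0, "y": 0, "z": 0.0, "rx": 0, "ry": 0, "rz": 0},
    {"claw": 1, "x": 0, "y": 0, "z": 0.0, "rx": 0, "ry": 0, "rz": 0},
    {"claw": 1, "x": 0, "y": 0, "z": 0.0, "rx": 0, "ry": 0, "rz": 0},
    {"claw": 1, "x": 0, "y": 0, "z": 0.0, "rx": 0, "ry": 0, "rz": 0},
    {"claw": 1, "x": 0, "y": 0, "z": 0.0, "rx": 0, "ry": 0, "rz": 0},
  ],
)

```text
time: 13.63
tcp_pos: [0.4752, -0.0202, -0.0005]
ee_rot: [1.984, 2.432, 0.001]
wrist_force: [1.0, -0.0, -1.5]
finger_gap: 0.0567
```

Run:
```python
from h import *
from st import stone
im,d,cp=grab('wrist','w8')
np.savez('pics/w8.npz',im=im,d=d,K=cp['intrinsics'],T=cp['extrinsics'])
s=bot.get_state();print(s['tcp_pos'],s['wrist_force'],s['finger_gap']); stone('w8')
Rm=R.from_rotvec(s['ee_rot']).as_matrix();print('az',np.degrees(np.arctan2(Rm[1,1],Rm[0,1])),Rm.round(4))
h=cloud(d,cp);m=(h[...,2]>.018)&(h[...,2]<.03);q=(h-s['tcp_pos'])@Rm
c,l,_,_=cv2.connectedComponentsWithStats(m.astype('uint8'));p=q[l==l[200,315]]
for a in np.arange(-.02,.09,.01):
    k=(p[:,0]>a)&(p[:,0]<a+.01)
    if k.sum()>20: print(round(a,3),(np.percentile(p[k,1],[1,99])*1e3).round(1))
print('x range',np.percentile(p[:,0],[.3,99.7]))
```

```text
[ 0.47516001 -0.02021654 -0.0004913 ] [0.35905817 0.05100017 0.02581452] 0.05714751202829409
((470.11553955078125, 3.0609054565429688), (84.50554656982422, 122.7865982055664), 11.78906536102295) 0.024835900063944934
az 11.580522749449798 [[-0.2007  0.9796  0.0027]
 [ 0.9796  0.2007 -0.0015]
 [-0.002   0.0023 -1.    ]]
-0.02 [-28.4  28.1]
-0.01 [-28.6  28.4]
0.0 [-41.2  40.9]
0.01 [-34.   33.8]
0.02 [-28.3  28.1]
0.03 [-28.3  28.1]
0.04 [-28.2  28.1]
0.05 [-28.2  28.2]
0.06 [-28.2  28.2]
0.07 [-28.3  28.2]
0.08 [-28.2  28.1]
x range [-0.032914   0.0848335]
```

View pics/w8.png

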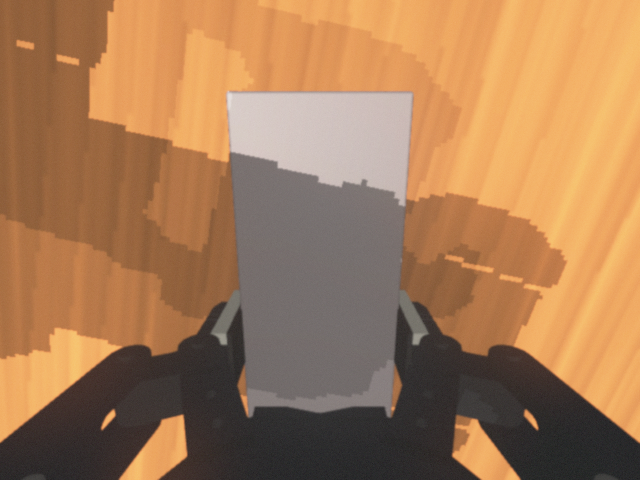

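```bash
cat > bedh.py <<'E'
from h import *
from fit import bedR_
p=np.load('bed.npy'); B=bedR_(p[2]); O=np.array([p[0],p[1],.075])
RT=np.stack([-B[:,0],B[:,1],-B[:,2]],1)
def tgt(x,y,z): return O+B@np.array([x,y,z])
def rep():
    s=bot.get_state(); q=B.T@(s['tcp_pos']-O); e=(R.from_matrix(RT).inv()*R.from_rotvec(s['ee_rot'])).as_rotvec()
    print('t',s['time'],'bed mm',(q*1e3).round(2),'rot err tool',e.round(4),'F bed',(B.T@s['wrist_force']).round(2),'gap',round(s['finger_gap'],4),'q',s['qpos'].round(2))
E
python3 -c "
from bedh import *
print(tgt(.008,0,.05),tgt(.008,0,-.0005))
s=bot.get_state();s['tcp_pos']=np.array([.475,-.02,.2])
plan(tgt(.008,0,.06),RT,14,s)"
```

```text
[0.48597837 0.23056083 0.1249783 ] [0.50175101 0.22866968 0.07704191]
rows 14 dist 0.2595 deg 73.54
{"x": 0.1746, "y": 0.0414, "z": 0.0466, "rx": -0.0045, "ry": -0.0062, "rz": -0.0282}, {"x": 0.1711, "y": 0.0560, "z": 0.0439, "rx": -0.0045, "ry": -0.0062, "rz": -0.0282}, {"x": 0.1664, "y": 0.0703, "z": 0.0415, "rx": -0.0045, "ry": -0.0062, "rz": -0.0282}, {"x": 0.1603, "y": 0.0842, "z": 0.0394, "rx": -0.0045, "ry": -0.0062, "rz": -0.0282}, {"x": 0.1530, "y": 0.0975, "z": 0.0376, "rx": -0.0045, "ry": -0.0062, "rz": -0.0282}, {"x": 0.1446, "y": 0.1102, "z": 0.0362, "rx": -0.0045, "ry": -0.0062, "rz": -0.0282}, {"x": 0.1350, "y": 0.1221, "z": 0.0351, "rx": -0.0045, "ry": -0.0062, "rz": -0.0282}, {"x": 0.1244, "y": 0.1330, "z": 0.0343, "rx": -0.0045, "ry": -0.0062, "rz": -0.0282}, {"x": 0.1128, "y": 0.1431, "z": 0.0340, "rx": -0.0045, "ry": -0.0062, "rz": -0.0282}, {"x": 0.1004, "y": 0.1520, "z": 0.0340, "rx": -0.0045, "ry": -0.0062, "rz": -0.0282}, {"x": 0.0873, "y": 0.1598, "z": 0.0344, "rx": -0.0045, "ry": -0.0062, "rz": -0.0282}, {"x": 0.0736, "y": 0.1665, "z": 0.0351, "rx": -0.0045, "ry": -0.0062, "rz": -0.0282}, {"x": 0.0593, "y": 0.1718, "z": 0.0362, "rx": -0.0045, "ry": -0.0062, "rz": -0.0282}, {"x": 0.0446, "y": 0.1759, "z": 0.0377, "rx": -0.0045, "ry": -0.0062, "rz": -0.0282},
```

Emit:
jog_arm(
  motion=[
    {"claw": 1, "x": 0, "y": 0, "z": -0.1, "rx": 0, "ry": 0, "rz": 0},
    {"claw": 1, "x": 0, "y": 0, "z": -0.3, "rx": 0, "ry": 0, "rz": 0},
    {"claw": 1, "x": 0, "y": 0, "z": -0.38, "rx": 0, "ry": 0, "rz": 0},
    {"claw": 1, "x": 0, "y": 0, "z": -0.38, "rx": 0, "ry": 0, "rz": 0},
    {"claw": 1, "x": 0, "y": 0, "z": -0.38, "rx": 0, "ry": 0, "rz": 0},
    {"claw": 1, "x": 0, "y": 0, "z": -0.25, "rx": 0, "ry": 0, "rz": 0},
    {"claw": 1, "x": 0, "y": 0, "z": -0.1, "rx": 0, "ry": 0, "rz": 0},
  ],
)

```text
time: 14.27
tcp_pos: [0.4644, -0.0186, 0.1908]
ee_rot: [-1.974, -2.42, 0.02]
wrist_force: [1.2, -0.2, -4.9]
finger_gap: 0.0568
```

Emit:
jog_arm(
  motion=[
    {"claw": 1, "x": 0.12, "y": 0.05, "z": 0, "rx": -0.0045, "ry": -0.0062, "rz": -0.02},
    {"claw": 1, "x": 0.17, "y": 0.06, "z": 0, "rx": -0.0045, "ry": -0.0062, "rz": -0.028},
    {"claw": 1, "x": 0.167, "y": 0.075, "z": 0, "rx": -0.0045, "ry": -0.0062, "rz": -0.028},
    {"claw": 1, "x": 0.16, "y": 0.09, "z": 0, "rx": -0.0045, "ry": -0.0062, "rz": -0.028},
    {"claw": 1, "x": 0.153, "y": 0.1, "z": 0, "rx": -0.0045, "ry": -0.0062, "rz": -0.028},
    {"claw": 1, "x": 0.145, "y": 0.11, "z": 0, "rx": -0.0045, "ry": -0.0062, "rz": -0.028},
    {"claw": 1, "x": 0.135, "y": 0.122, "z": 0, "rx": -0.0045, "ry": -0.0062, "rz": -0.028},
    {"claw": 1, "x": 0.125, "y": 0.133, "z": 0, "rx": -0.0045, "ry": -0.0062, "rz": -0.028},
    {"claw": 1, "x": 0.113, "y": 0.143, "z": 0, "rx": -0.0045, "ry": -0.0062, "rz": -0.028},
    {"claw": 1, "x": 0.1, "y": 0.152, "z": 0.02, "rx": -0.0045, "ry": -0.0062, "rz": -0.028},
    {"claw": 1, "x": 0.087, "y": 0.16, "z": 0.02, "rx": -0.0045, "ry": -0.0062, "rz": -0.028},
    {"claw": 1, "x": 0.074, "y": 0.166, "z": 0.02, "rx": -0.0045, "ry": -0.0062, "rz": -0.028},
    {"claw": 1, "x": 0.059, "y": 0.16, "z": 0.02, "rx": -0.0045, "ry": -0.0062, "rz": -0.028},
    {"claw": 1, "x": 0.03, "y": 0.1, "z": 0.02, "rx": -0.003, "ry": -0.004, "rz": -0.02},
    {"claw": 1, "x": 0, "y": 0, "z": 0, "rx": 0, "ry": 0, "rz": 0},
  ],
)

```text
time: 15.52
tcp_pos: [0.4566, 0.2257, 0.1685]
ee_rot: [0.176, 2.851, -0.046]
wrist_force: [-0.9, -0.4, -3.9]
finger_gap: 0.0568
```

```bash
python3 -c "
from bedh import *
rep();plan(tgt(.008,0,.06),RT,4)"
```

```text
t 15.5167 bed mm [ -5.48  -8.28 100.27] rot err tool [0.0152 0.034  0.0018] F bed [-2.04 -0.46 -3.46] gap 0.0568 q [ 0.48  0.04  2.12 -0.25  0.77 -0.8 ]
rows 4 dist 0.0433 deg 2.14
{"x": -0.0371, "y": 0.0223, "z": 0.0991, "rx": -0.0012, "ry": -0.0027}, {"x": -0.0362, "y": 0.0219, "z": 0.0995, "rx": -0.0012, "ry": -0.0027}, {"x": -0.0354, "y": 0.0215, "z": 0.0999, "rx": -0.0012, "ry": -0.0027}, {"x": -0.0346, "y": 0.0211, "z": 0.1003, "rx": -0.0012, "ry": -0.0027},
```

Emit:
jog_arm(
  motion=[
    {"claw": 1, "x": -0.037, "y": 0.022, "z": 0.1, "rx": -0.0012, "ry": -0.003, "rz": 0},
    {"claw": 1, "x": -0.036, "y": 0.022, "z": 0.1, "rx": -0.0012, "ry": -0.003, "rz": 0},
    {"claw": 1, "x": -0.035, "y": 0.022, "z": 0.1, "rx": -0.0012, "ry": -0.003, "rz": 0},
    {"claw": 1, "x": -0.02, "y": 0.015, "z": 0.08, "rx": -0.0012, "ry": -0.002, "rz": 0},
    {"claw": 1, "x": 0, "y": 0, "z": 0, "rx": 0, "ry": 0, "rz": 0},
    {"claw": 1, "x": 0, "y": 0, "z": 0, "rx": 0, "ry": 0, "rz": 0},
  ],
)

```text
time: 16.02
tcp_pos: [0.4755, 0.2265, 0.1328]
ee_rot: [0.182, 2.826, -0.037]
wrist_force: [0.4, -0.4, -4.4]
finger_gap: 0.0569
```

```bash
python3 -c "
from bedh import *
im,d,cp=grab('wrist','w9')
np.savez('pics/w9.npz',im=im,d=d,K=cp['intrinsics'],T=cp['extrinsics'])
rep();plan(tgt(.008,0,.03),RT,3)"
```

```text
t 16.0667 bed mm [ 0.82 -5.36 60.55] rot err tool [0.0087 0.0093 0.0077] F bed [-1.01  0.22 -4.01] gap 0.0567 q [ 0.47  0.12  2.12 -0.29  0.66 -0.76]
rows 3 dist 0.0318 deg 0.85
{"x": -0.0247, "y": 0.0189, "z": 0.1014, "rx": -0.0009, "ry": -0.0010, "rz": -0.0008}, {"x": -0.0245, "y": 0.0186, "z": 0.1016, "rx": -0.0009, "ry": -0.0010, "rz": -0.0008}, {"x": -0.0242, "y": 0.0182, "z": 0.1017, "rx": -0.0009, "ry": -0.0010, "rz": -0.0008},
```

View pics/w9.png

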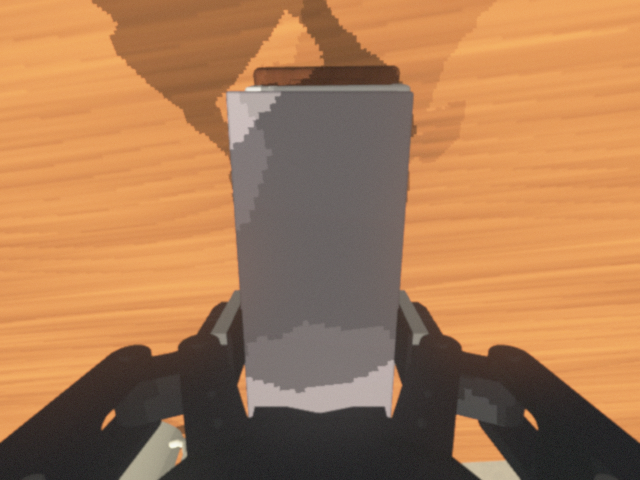

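Emit:
jog_arm(
  motion=[
    {"claw": 1, "x": -0.04, "y": 0.035, "z": 0.06, "rx": -0.0015, "ry": -0.0015, "rz": -0.001},
    {"claw": 1, "x": -0.03, "y": 0.03, "z": 0.1, "rx": -0.0015, "ry": -0.0015, "rz": -0.001},
    {"claw": 1, "x": -0.01, "y": 0.01, "z": 0.1, "rx": -0.001, "ry": -0.001, "rz": -0.001},
    {"claw": 1, "x": 0, "y": 0, "z": 0.06, "rx": 0, "ry": 0, "rz": 0},
    {"claw": 1, "x": 0, "y": 0, "z": 0, "rx": 0, "ry": 0, "rz": 0},
    {"claw": 1, "x": 0, "y": 0, "z": 0, "rx": 0, "ry": 0, "rz": 0},
  ],
)

```text
time: 16.57
tcp_pos: [0.4973, 0.2325, 0.1045]
ee_rot: [0.166, 2.809, -0.018]
wrist_force: [-0.8, -0.2, -3.4]
finger_gap: 0.0567
```

```bash
python3 -c "
from bedh import *
rep();plan(tgt(.008,0,.018),RT,2)"
```

```text
t 16.5667 bed mm [12.05  3.32 27.13] rot err tool [-0.0068 -0.0077 -0.0003] F bed [-1.82 -0.33 -2.95] gap 0.0567 q [ 0.46  0.2   2.11 -0.32  0.57 -0.75]
rows 2 dist 0.0105 deg 0.59
{"x": 0.0206, "y": -0.0169, "z": 0.0454, "rx": 0.0011, "ry": 0.0012}, {"x": 0.0204, "y": -0.0168, "z": 0.0455, "rx": 0.0011, "ry": 0.0012},
```

Emit:
jog_arm(
  motion=[
    {"claw": 1, "x": 0.02, "y": -0.02, "z": 0.02, "rx": 0.001, "ry": 0.0012, "rz": 0},
    {"claw": 1, "x": 0.01, "y": -0.008, "z": 0.03, "rx": 0.001, "ry": 0.001, "rz": 0},
    {"claw": 1, "x": 0, "y": 0, "z": 0.02, "rx": 0, "ry": 0, "rz": 0},
    {"claw": 1, "x": 0, "y": 0, "z": 0, "rx": 0, "ry": 0, "rz": 0},
    {"claw": 1, "x": 0, "y": 0, "z": 0, "rx": 0, "ry": 0, "rz": 0},
    {"claw": 1, "x": 0, "y": 0, "z": 0, "rx": 0, "ry": 0, "rz": 0},
  ],
)

```text
time: 17.07
tcp_pos: [0.4966, 0.2298, 0.0968]
ee_rot: [0.168, 2.816, -0.027]
wrist_force: [-0.5, 0.0, -3.3]
finger_gap: 0.0566
```

```bash
python3 -c "
from bedh import *
rep();plan(tgt(.008,0,.015),RT,2)"
```

```text
t 17.0667 bed mm [ 9.23  0.54 19.95] rot err tool [-0.0002 -0.0007 -0.0002] F bed [-1.51 -0.05 -3.02] gap 0.0566 q [ 0.45  0.22  2.11 -0.32  0.57 -0.75]
rows 2 dist 0.0051 deg 0.05
{"x": 0.0062, "y": -0.0027, "z": 0.0248}, {"x": 0.0062, "y": -0.0027, "z": 0.0248},
```

Emit:
jog_arm(
  motion=[
    {"claw": 1, "x": 0.006, "y": -0.005, "z": 0.04, "rx": 0, "ry": 0, "rz": 0},
    {"claw": 1, "x": 0, "y": 0, "z": 0.04, "rx": 0, "ry": 0, "rz": 0},
    {"claw": 1, "x": 0, "y": 0, "z": 0.02, "rx": 0, "ry": 0, "rz": 0},
    {"claw": 1, "x": 0, "y": 0, "z": 0, "rx": 0, "ry": 0, "rz": 0},
    {"claw": 1, "x": 0, "y": 0, "z": 0, "rx": 0, "ry": 0, "rz": 0},
  ],
)

```text
time: 17.48
tcp_pos: [0.4998, 0.2293, 0.0868]
ee_rot: [0.168, 2.815, -0.026]
wrist_force: [-0.8, 0.3, -3.9]
finger_gap: 0.0569
```

```bash
python3 -c "
from bedh import *
rep();plan(tgt(.008,0,0),RT,2)"
```

```text
t 17.4833 bed mm [9.12 0.37 9.38] rot err tool [-0.0011 -0.002  -0.0002] F bed [-1.99  0.16 -3.44] gap 0.0569 q [ 0.45  0.24  2.11 -0.33  0.55 -0.74]
rows 2 dist 0.0094 deg 0.13
{"x": 0.0057, "y": -0.0019, "z": 0.0469}, {"x": 0.0057, "y": -0.0019, "z": 0.0469},
```

Emit:
jog_arm(
  motion=[
    {"claw": 1, "x": 0, "y": -0.003, "z": 0.03, "rx": 0, "ry": 0.0005, "rz": 0},
    {"claw": 1, "x": 0, "y": 0, "z": 0.025, "rx": 0, "ry": 0, "rz": 0},
    {"claw": 1, "x": 0, "y": 0, "z": 0.01, "rx": 0, "ry": 0, "rz": 0},
    {"claw": 1, "x": 0, "y": 0, "z": 0, "rx": 0, "ry": 0, "rz": 0},
  ],
)

```text
time: 17.82
tcp_pos: [0.502, 0.2287, 0.0799]
ee_rot: [0.168, 2.817, -0.026]
wrist_force: [-0.6, -0.3, -4.7]
finger_gap: 0.0567
```

```bash
python3 -c "
from bedh import *
rep()"
```

```text
t 17.8167 bed mm [9.16 0.04 2.12] rot err tool [-0.001  -0.0002 -0.0002] F bed [-2.01 -0.32 -4.33] gap 0.0567 q [ 0.44  0.26  2.1  -0.34  0.53 -0.74]
```

Emit:
jog_arm(
  motion=[
    {"claw": 1, "x": 0, "y": 0, "z": 0.012, "rx": 0, "ry": 0, "rz": 0},
    {"claw": 1, "x": 0, "y": 0, "z": 0.008, "rx": 0, "ry": 0, "rz": 0},
    {"claw": 1, "x": 0, "y": 0, "z": 0, "rx": 0, "ry": 0, "rz": 0},
  ],
)

```text
time: 18.07
tcp_pos: [0.5028, 0.2286, 0.0777]
ee_rot: [0.168, 2.817, -0.026]
wrist_force: [0.1, 1.0, -3.7]
finger_gap: 0.0564
```

```bash
python3 -c "
from bedh import *
rep()"
```

```text
t 18.0667 bed mm [ 9.21  0.05 -0.16] rot err tool [-0.001  -0.0002 -0.0003] F bed [-1.15  1.02 -3.56] gap 0.0564 q [ 0.44  0.26  2.1  -0.34  0.53 -0.74]
```

Emit:
jog_arm(
  motion=[
    {"claw": 1, "x": 0, "y": 0, "z": 0.007, "rx": 0, "ry": 0, "rz": 0},
    {"claw": 1, "x": 0, "y": 0, "z": 0, "rx": 0, "ry": 0, "rz": 0},
    {"claw": 1, "x": 0, "y": 0, "z": 0, "rx": 0, "ry": 0, "rz": 0},
  ],
)

```text
time: 18.32
tcp_pos: [0.5032, 0.2288, 0.0779]
ee_rot: [0.168, 2.816, -0.025]
wrist_force: [0.3, -0.1, -4.3]
finger_gap: 0.0565
```

```bash
python3 -c "
from bedh import *
rep()"
```

```text
t 18.3167 bed mm [ 9.61  0.32 -0.1 ] rot err tool [-0.0012 -0.0007 -0.    ] F bed [-1.06 -0.07 -4.16] gap 0.0565 q [ 0.44  0.26  2.1  -0.34  0.53 -0.74]
```

Emit:
jog_arm(
  motion=[
    {"claw": 1, "x": 0, "y": -0.002, "z": 0.01, "rx": 0, "ry": 0, "rz": 0},
    {"claw": 1, "x": 0, "y": 0, "z": 0, "rx": 0, "ry": 0, "rz": 0},
    {"claw": 0.2, "x": 0, "y": 0, "z": 0, "rx": 0, "ry": 0, "rz": 0},
    {"claw": 0, "x": 0, "y": 0, "z": 0, "rx": 0, "ry": 0, "rz": 0},
    {"claw": 0, "x": 0, "y": 0, "z": 0, "rx": 0, "ry": 0, "rz": 0},
    {"claw": 0, "x": 0, "y": 0, "z": 0, "rx": 0, "ry": 0, "rz": 0},
    {"claw": 0, "x": 0, "y": 0, "z": 0, "rx": 0, "ry": 0, "rz": 0},
    {"claw": 0, "x": 0, "y": 0, "z": 0, "rx": 0, "ry": 0, "rz": 0},
  ],
)

```text
time: 18.98
tcp_pos: [0.509, 0.2313, 0.0822]
ee_rot: [0.166, 2.805, -0.017]
wrist_force: [-0.4, -0.4, -0.0]
finger_gap: 0.0857
```

```bash
python3 -c "
from bedh import *
im,d,cp=grab('wrist','w10')
rep()"
```

```text
t 19.0333 bed mm [16.18  3.53  2.19] rot err tool [-0.0082 -0.0119  0.0004] F bed [ 0.15 -0.24  0.64] gap 0.0859 q [ 0.44  0.26  2.1  -0.34  0.52 -0.74]
```

View pics/w10.png

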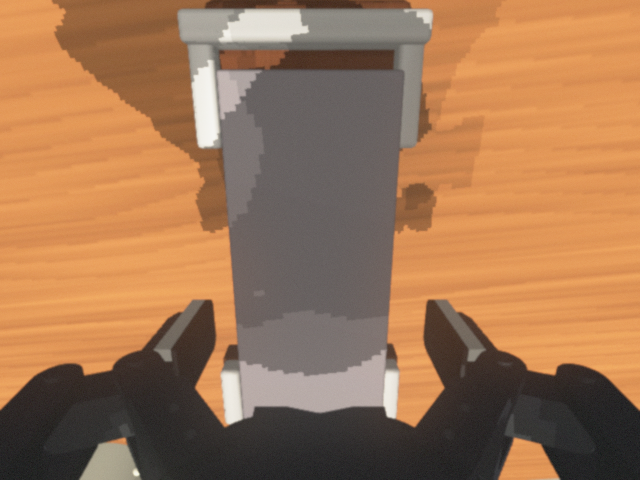

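The stone is seated between the cheeks and a little short of the stop, with both fingers clear of it. I'll back out and check its pose.

Emit:
jog_arm(
  motion=[
    {"claw": 0, "x": 0, "y": -0.03, "z": -0.05, "rx": 0.002, "ry": 0.002, "rz": 0},
    {"claw": 0, "x": 0, "y": 0, "z": -0.2, "rx": 0, "ry": 0, "rz": 0},
    {"claw": 0, "x": 0, "y": 0, "z": -0.35, "rx": 0, "ry": 0, "rz": 0},
    {"claw": 0, "x": 0, "y": 0, "z": -0.35, "rx": 0, "ry": 0, "rz": 0},
    {"claw": 0, "x": 0, "y": 0, "z": -0.2, "rx": 0, "ry": 0, "rz": 0},
    {"claw": 0.5, "x": 0, "y": 0, "z": 0, "rx": 0, "ry": 0, "rz": 0},
    {"claw": 0.5, "x": 0, "y": 0, "z": 0, "rx": 0, "ry": 0, "rz": 0},
  ],
)

```text
time: 19.62
tcp_pos: [0.4692, 0.2312, 0.1954]
ee_rot: [0.169, 2.817, -0.029]
wrist_force: [-0.3, -0.6, -0.4]
finger_gap: 0.0643
```

```bash
cat > chk.py <<'E'
from bedh import *
import sys
im,d,cp=grab('wrist',sys.argv[1])
np.savez(f'pics/{sys.argv[1]}.npz',im=im,d=d,K=cp['intrinsics'],T=cp['extrinsics'])
rep()
W=cloud(d,cp);q=(W-O)@B
m=(abs(q[...,2]-.025)<.005)&(abs(q[...,1])<.04)&(q[...,0]>-.1)&(q[...,0]<.115)
p=q[m]; print('stone top n',len(p)); A=np.c_[p[:,:2],np.ones(len(p))];print('plane',np.linalg.lstsq(A,p[:,2],rcond=None)[0].round(4))
print('x',np.percentile(p[:,0],[.5,99.5])*1e3,'rect',cv2.minAreaRect((p[:,:2]*1000).astype('float32')))
k=(q[...,2]>.038)&(q[...,2]<.05)&(q[...,0]>.06)&(q[...,0]<.2)&(abs(q[...,1])<.03)
if k.sum()>20: t=q[k];print('tab',k.sum(),[np.percentile(t[:,i],[2,50,98]).round(4)*1e3 for i in range(3)])
E
python3 chk.py w11
```

```text
Traceback (most recent call last):
  File "chk.py", line 1, in <module>
    from bedh import *
  File "bedh.py", line 2, in <module>
    from fit import bedR_
  File "fit.py", line 5, in <module>
    z=np.load(f'pics/{f}.npz');W=cloud(z['d'],dict(intrinsics=z['K'],extrinsics=z['T']))
FileNotFoundError: [Errno 2] No such file or directory: 'pics/w11.npz'
```

```bash
sed -i "s/^f=sys.argv.*/f='w6'/" fit.py; python3 chk.py w11
```

```text
t 19.6667 bed mm [ 14.51  -1.27 121.9 ] rot err tool [0.0013 0.0001 0.0001] F bed [0.22 0.42 0.64] gap 0.0561 q [ 0.48  0.01  2.09 -0.26  0.79 -0.81]
stone top n 19471
plane [-0.0006  0.0015  0.0248]
x [-75.08404823  92.08531096] rect ((9.003532409667969, 0.7115974426269531), (58.12154006958008, 169.60704040527344), 89.88469696044922)
tab 785 [array([127.5, 130.6, 139.4]), array([-14.9,  -1. ,  13.8]), array([38.3, 45.2, 46.8])]
```

View pics/w11.png

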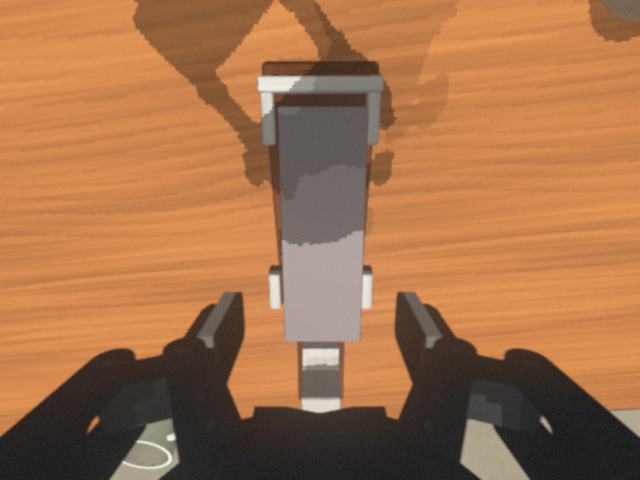

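The check confirms it is seated: x = 9 mm, y = 0.7 mm, top at 24.8 mm, square within 0.002 rad. Next: go up-slope with the fingers shut, to push behind the tab (x about 128 to 142).

```bash
python3 -c "
from bedh import *
plan(tgt(.172,0,.11),RT,5)"
```

```text
rows 5 dist 0.1579 deg 0.08
{"x": -0.3150, "y": 0.0026, "z": 0.0238}, {"x": -0.3150, "y": 0.0026, "z": 0.0238}, {"x": -0.3150, "y": 0.0026, "z": 0.0238}, {"x": -0.3150, "y": 0.0026, "z": 0.0238}, {"x": -0.3150, "y": 0.0025, "z": 0.0238},
```

Emit:
jog_arm(
  motion=[
    {"claw": 1, "x": -0.3, "y": 0, "z": 0, "rx": 0, "ry": 0, "rz": 0},
    {"claw": 1, "x": -0.35, "y": 0, "z": 0.02, "rx": 0, "ry": 0, "rz": 0},
    {"claw": 1, "x": -0.35, "y": 0, "z": 0.03, "rx": 0, "ry": 0, "rz": 0},
    {"claw": 1, "x": -0.35, "y": 0, "z": 0.03, "rx": 0, "ry": 0, "rz": 0},
    {"claw": 1, "x": -0.2, "y": 0, "z": 0, "rx": 0, "ry": 0, "rz": 0},
    {"claw": 1, "x": 0, "y": 0, "z": 0, "rx": 0, "ry": 0, "rz": 0},
    {"claw": 1, "x": 0, "y": 0, "z": 0, "rx": 0, "ry": 0, "rz": 0},
  ],
)

```text
time: 20.25
tcp_pos: [0.6178, 0.2081, 0.2201]
ee_rot: [0.167, 2.84, -0.044]
wrist_force: [-0.6, 0.1, -1.5]
finger_gap: -0.0001
```

```bash
python3 chk.py w12; python3 -c "
from bedh import *
plan(tgt(.170,0,.06),RT,2)"
```

```text
t 20.3 bed mm [164.16  -6.65  98.18] rot err tool [ 0.0128  0.022  -0.0043] F bed [-0.11  0.28  0.18] gap -0.0002 q [ 0.33  0.23  1.79 -0.18  0.87 -1.03]
stone top n 14459
plane [-0.0008  0.0016  0.0249]
x [21.54844362 93.67496562] rect ((57.562957763671875, 0.6925754547119141), (58.35673904418945, 73.0262680053711), 89.76193237304688)
tab 1349 [array([128.1, 134.4, 141.5]), array([-14.9,  -0.7,  13.5]), array([39.5, 45.5, 47. ])]
rows 2 dist 0.0392 deg 1.48
{"x": -0.0335, "y": 0.0356, "z": 0.1898, "rx": -0.0020, "ry": -0.0035, "rz": 0.0007}, {"x": -0.0314, "y": 0.0344, "z": 0.1904, "rx": -0.0020, "ry": -0.0035, "rz": 0.0007},
```

View pics/w12.png

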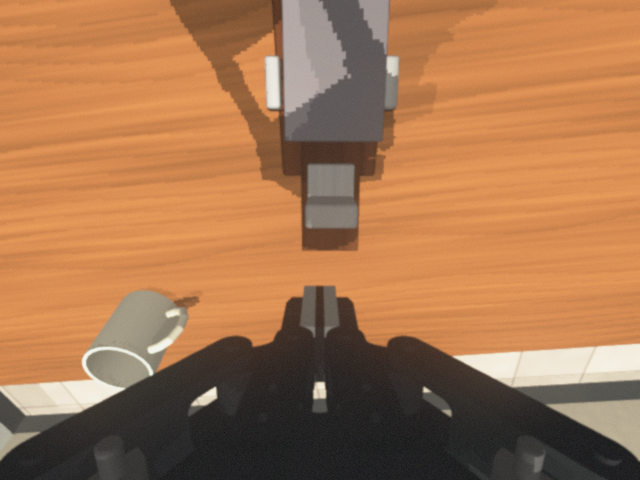

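Emit:
jog_arm(
  motion=[
    {"claw": 1, "x": -0.05, "y": 0.035, "z": 0.1, "rx": -0.002, "ry": -0.0035, "rz": 0.0007},
    {"claw": 1, "x": -0.04, "y": 0.025, "z": 0.15, "rx": -0.002, "ry": -0.003, "rz": 0.0007},
    {"claw": 1, "x": 0, "y": 0, "z": 0.1, "rx": 0, "ry": 0, "rz": 0},
    {"claw": 1, "x": 0, "y": 0, "z": 0, "rx": 0, "ry": 0, "rz": 0},
    {"claw": 1, "x": 0, "y": 0, "z": 0, "rx": 0, "ry": 0, "rz": 0},
  ],
)

```text
time: 20.72
tcp_pos: [0.6287, 0.2113, 0.1806]
ee_rot: [0.166, 2.832, -0.033]
wrist_force: [-0.4, -0.4, 0.8]
finger_gap: -0.0002
```

```bash
python3 -c "
from bedh import *
rep()
plan(tgt(.168,0,.028),RT,2)"
```

```text
t 20.7167 bed mm [162.17  -2.14  57.46] rot err tool [ 0.0047  0.0145 -0.0032] F bed [-0.1  -0.42  0.9 ] gap -0.0002 q [ 0.32  0.29  1.8  -0.19  0.79 -1.02]
rows 2 dist 0.0301 deg 0.89
{"x": -0.0313, "y": 0.0113, "z": 0.1468, "rx": -0.0007, "ry": -0.0023, "rz": 0.0005}, {"x": -0.0302, "y": 0.0110, "z": 0.1470, "rx": -0.0007, "ry": -0.0023, "rz": 0.0005},
```

Emit:
jog_arm(
  motion=[
    {"claw": 1, "x": -0.07, "y": 0.015, "z": 0.04, "rx": -0.001, "ry": -0.003, "rz": 0.001},
    {"claw": 1, "x": -0.03, "y": 0.01, "z": 0.12, "rx": -0.0007, "ry": -0.002, "rz": 0.0005},
    {"claw": 1, "x": 0, "y": 0, "z": 0.12, "rx": 0, "ry": 0, "rz": 0},
    {"claw": 1, "x": 0, "y": 0, "z": 0.02, "rx": 0, "ry": 0, "rz": 0},
    {"claw": 1, "x": 0, "y": 0, "z": 0, "rx": 0, "ry": 0, "rz": 0},
    {"claw": 1, "x": 0, "y": 0, "z": 0, "rx": 0, "ry": 0, "rz": 0},
  ],
)

```text
time: 21.22
tcp_pos: [0.6478, 0.2121, 0.1527]
ee_rot: [0.169, 2.815, -0.026]
wrist_force: [0.2, 0.2, 0.5]
finger_gap: 0.0002
```

```bash
python3 -c "
from bedh import *
rep()"
```

```text
t 21.2167 bed mm [171.29   0.95  25.04] rot err tool [-0.0011 -0.0017  0.0005] F bed [0.31 0.24 0.46] gap 0.0002 q [ 0.31  0.35  1.79 -0.2   0.72 -1.  ]
```

Emit:
jog_arm(
  motion=[
    {"claw": 1, "x": 0.06, "y": 0, "z": 0, "rx": 0, "ry": 0, "rz": 0},
    {"claw": 1, "x": 0.05, "y": 0, "z": 0, "rx": 0, "ry": 0, "rz": 0},
    {"claw": 1, "x": 0.03, "y": 0, "z": 0, "rx": 0, "ry": 0, "rz": 0},
    {"claw": 1, "x": 0.03, "y": 0, "z": 0, "rx": 0, "ry": 0, "rz": 0},
    {"claw": 1, "x": 0.03, "y": 0, "z": 0, "rx": 0, "ry": 0, "rz": 0},
    {"claw": 1, "x": 0.03, "y": 0, "z": 0, "rx": 0, "ry": 0, "rz": 0},
    {"claw": 1, "x": 0.03, "y": 0, "z": 0, "rx": 0, "ry": 0, "rz": 0},
  ],
)

```text
time: 21.8
tcp_pos: [0.6242, 0.2156, 0.1468]
ee_rot: [0.167, 2.807, -0.023]
wrist_force: [3.2, -1.2, -0.8]
finger_gap: -0.0001
```

```bash
python3 -c "
from bedh import *
rep()"
```

```text
t 21.8 bed mm [146.83   1.57  26.95] rot err tool [-0.0035 -0.0097  0.0003] F bed [ 2.92 -0.82 -1.85] gap -0.0001 q [ 0.33  0.32  1.84 -0.22  0.69 -0.97]
```

Contact made at about 3 N and the jaw is sliding. Continuing.

Emit:
jog_arm(
  motion=[
    {"claw": 1, "x": 0.03, "y": -0.005, "z": 0, "rx": 0.0005, "ry": 0.002, "rz": 0},
    {"claw": 1, "x": 0.03, "y": -0.005, "z": 0, "rx": 0.0005, "ry": 0.001, "rz": 0},
    {"claw": 1, "x": 0.02, "y": 0, "z": 0, "rx": 0, "ry": 0, "rz": 0},
    {"claw": 1, "x": 0.02, "y": 0, "z": 0, "rx": 0, "ry": 0, "rz": 0},
    {"claw": 1, "x": 0, "y": 0, "z": 0, "rx": 0, "ry": 0, "rz": 0},
  ],
)

```text
time: 22.22
tcp_pos: [0.6155, 0.2164, 0.145]
ee_rot: [0.168, 2.813, -0.024]
wrist_force: [1.4, 0.1, -0.5]
finger_gap: 0.0002
```

```bash
python3 -c "
from bedh import *
rep()"
```

```text
t 22.2167 bed mm [137.99   1.36  28.01] rot err tool [-0.0024 -0.0043  0.0004] F bed [ 1.13  0.22 -0.85] gap 0.0002 q [ 0.34  0.31  1.86 -0.22  0.69 -0.96]
```

Emit:
jog_arm(
  motion=[
    {"claw": 1, "x": 0.02, "y": -0.005, "z": 0.005, "rx": 0, "ry": 0.001, "rz": 0},
    {"claw": 1, "x": 0.02, "y": 0, "z": 0, "rx": 0, "ry": 0, "rz": 0},
    {"claw": 1, "x": 0.015, "y": 0, "z": 0, "rx": 0, "ry": 0, "rz": 0},
    {"claw": 1, "x": 0.015, "y": 0, "z": 0, "rx": 0, "ry": 0, "rz": 0},
  ],
)

```text
time: 22.55
tcp_pos: [0.6105, 0.2171, 0.1435]
ee_rot: [0.168, 2.812, -0.022]
wrist_force: [3.6, 0.3, -0.7]
finger_gap: -0.0003
```

```bash
python3 chk.py w13
```

```text
t 22.6 bed mm [132.3    1.39  28.14] rot err tool [-0.0039 -0.0043  0.0006] F bed [ 2.5  -0.08 -0.85] gap -0.0002 q [ 0.34  0.3   1.87 -0.22  0.68 -0.96]
stone top n 30856
plane [-0.0001  0.0016  0.0248]
x [ 14.78523308 107.55187062] rect ((61.79055404663086, 0.5197048187255859), (95.69248962402344, 58.45780563354492), 0.18649770319461823)
tab 3682 [array([107.2, 114.3, 125.7]), array([-14.6,  -0.3,  13.8]), array([38.8, 45.6, 49.1])]
```

View pics/w13.png

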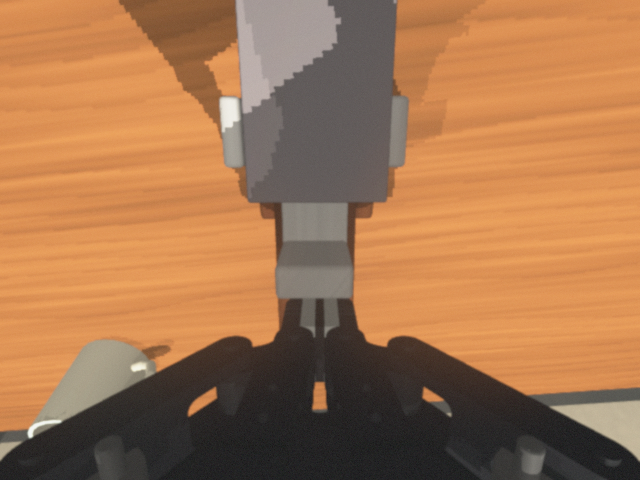

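Emit:
jog_arm(
  motion=[
    {"claw": 1, "x": 0.015, "y": -0.005, "z": 0, "rx": 0, "ry": 0.001, "rz": 0},
    {"claw": 1, "x": 0.015, "y": 0, "z": 0, "rx": 0, "ry": 0, "rz": 0},
    {"claw": 1, "x": 0.01, "y": 0, "z": 0, "rx": 0, "ry": 0, "rz": 0},
  ],
)

```text
time: 22.85
tcp_pos: [0.6076, 0.2174, 0.1428]
ee_rot: [0.167, 2.812, -0.02]
wrist_force: [8.1, -1.6, -3.1]
finger_gap: 0.0002
```

```bash
python3 chk.py w14
```

```text
t 22.9 bed mm [129.74   1.35  28.39] rot err tool [-0.0054 -0.0048  0.0001] F bed [ 4.83 -0.06 -3.58] gap -0.0 q [ 0.34  0.3   1.88 -0.22  0.68 -0.96]
stone top n 30818
plane [-0.0001  0.0016  0.0248]
x [ 11.61448282 104.56685298] rect ((58.44137191772461, 0.4503517150878906), (95.20166778564453, 58.381019592285156), 0.1548706591129303)
tab 3674 [array([104.3, 111.4, 122.7]), array([-14.6,  -0.4,  13.8]), array([38.7, 45.5, 49.1])]
```

Emit:
jog_arm(
  motion=[
    {"claw": 1, "x": 0.012, "y": 0, "z": 0, "rx": 0, "ry": 0, "rz": 0},
    {"claw": 1, "x": 0.015, "y": 0, "z": 0, "rx": 0, "ry": 0, "rz": 0},
    {"claw": 1, "x": 0.015, "y": 0, "z": 0, "rx": 0, "ry": 0, "rz": 0},
  ],
)

```text
time: 23.15
tcp_pos: [0.6076, 0.2174, 0.143]
ee_rot: [0.164, 2.803, -0.019]
wrist_force: [7.2, -1.3, -2.1]
finger_gap: -0.0001
```

```bash
python3 chk.py w15
```

```text
t 23.2 bed mm [129.85   1.45  28.64] rot err tool [-0.0072 -0.0141 -0.0014] F bed [ 6.26  0.36 -4.53] gap -0.0 q [ 0.35  0.3   1.88 -0.23  0.67 -0.95]
stone top n 30887
plane [-0.      0.0011  0.0248]
x [ 12.01776187 104.58479699] rect ((58.95381164550781, 0.4554004669189453), (95.16181945800781, 58.542171478271484), 0.21926480531692505)
tab 3667 [array([104.2, 111.3, 122.6]), array([-14.6,  -0.4,  13.8]), array([38.7, 45.5, 49.1])]
```

The position no longer changes under the push, so the stone is clamped. I'll back off and check.

Emit:
jog_arm(
  motion=[
    {"claw": 1, "x": -0.08, "y": 0, "z": 0, "rx": 0, "ry": 0, "rz": 0},
    {"claw": 1, "x": -0.1, "y": 0, "z": -0.03, "rx": 0, "ry": 0, "rz": 0},
    {"claw": 1, "x": 0, "y": 0, "z": -0.3, "rx": 0, "ry": 0, "rz": 0},
    {"claw": 1, "x": 0.2, "y": 0, "z": -0.38, "rx": 0, "ry": 0, "rz": 0},
    {"claw": 1, "x": 0.38, "y": 0, "z": -0.2, "rx": 0, "ry": 0, "rz": 0},
    {"claw": 1, "x": 0.4, "y": 0, "z": -0.2, "rx": 0, "ry": 0, "rz": 0},
    {"claw": 1, "x": 0.38, "y": 0, "z": -0.1, "rx": 0, "ry": 0, "rz": 0},
    {"claw": 1, "x": 0.2, "y": 0, "z": 0, "rx": 0, "ry": 0, "rz": 0},
    {"claw": 1, "x": 0, "y": 0, "z": 0, "rx": 0, "ry": 0, "rz": 0},
    {"claw": 1, "x": 0, "y": 0, "z": 0, "rx": 0, "ry": 0, "rz": 0},
    {"claw": 1, "x": 0, "y": 0, "z": 0, "rx": 0, "ry": 0, "rz": 0},
  ],
)

```text
time: 24.12
tcp_pos: [0.4289, 0.2348, 0.2146]
ee_rot: [0.175, 2.827, -0.028]
wrist_force: [0.2, 1.0, 0.5]
finger_gap: 0.0004
```

```bash
python3 chk.py w16; python3 -c "
from h import *
grab('top','t2');im,d,cp=grab('scene','s2')
print(bot.get_state()['wrist_force'])"
```

```text
t 24.1667 bed mm [-17.37  -2.43 153.07] rot err tool [0.0016 0.0093 0.0047] F bed [-0.62 -0.21  0.34] gap 0.0001 q [ 0.53 -0.07  2.13 -0.25  0.85 -0.77]
stone top n 10977
plane [-0.0006  0.0012  0.0248]
x [-85.12098295  41.69232121] rect ((-12.719100952148438, 0.46921539306640625), (145.92152404785156, 58.17493438720703), 0.10566175729036331)
tab 141 [array([104.6, 110.9, 117. ]), array([-7.7, -3.5,  1.4]), array([44.5, 45.6, 46.9])]
[-0.2658653  -0.23110607 -0.11226513]
```

View pics/w16.png

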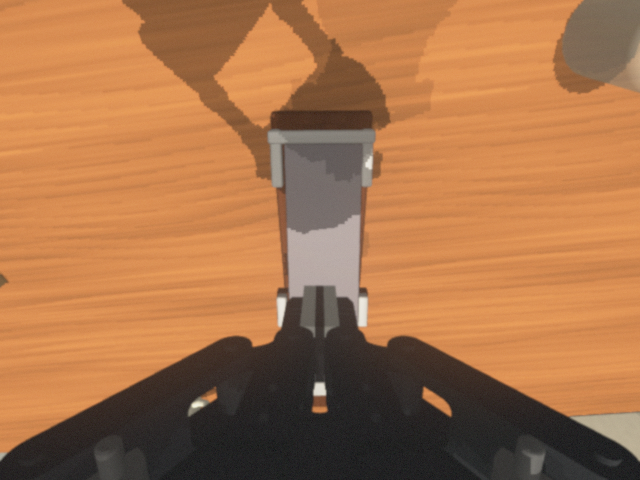

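View pics/s2.png

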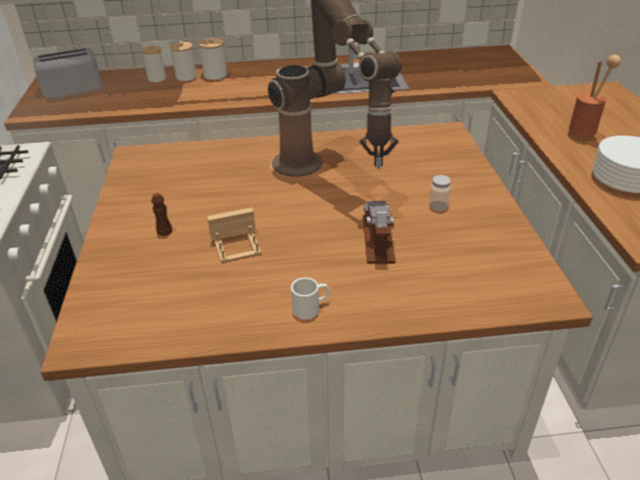

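The stone's low end is at bed x = -85.1 mm, right at the stop, flat and square. The tab is home and the gripper is clear. Handing in.

```bash
python3 -c "
from bench import bot
print(bot.finish_job())"
```

```text
the job is handed in; nothing more can be done
None
```

I finished all the steps and handed the job in at about 24 s of the 62 s allowed; handing in gave no verdict.

- **Laying flat:** I lifted the stone out of the rack and laid it flat on the counter by tilting it and backing the fingers out. My first tilt direction ran the wrist towards its singularity, so I tilted the other way. The stone came to rest flat at about (0.475, -0.020).
- **Seating:** I took it across its width and set it on the bed with no force spike. Measured after letting go, it sat 9 mm from the low end stop and 0.7 mm off centre. Its top was 24.8 mm above the bed, and it was square within about 0.002 rad.
- **Clamping:** I pushed the jaw by its tab until it stopped moving, at about 8 N at most.

In the last images:
- **Stone:** its low end measured at bed x = -85.1 mm, against the stop. It was flat and square within about 0.002 rad.
- **Jaw:** the tab centre was at about 111 mm, which puts the jaw at its home value of about 0.035. The tab was half hidden by the fingers in that view, but the view just before, under the push, agreed.
- **Other things:** the gripper was clear and the wrist force was near zero. The board, mug, jar and mill looked unmoved in the scene picture, though I did not measure them again.

No check failed or disagreed.

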